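Build up the tube mixer's head, block the mixer and give it a trial run

ROBOT

A 6-joint arm with a two-finger parallel gripper is mounted at the origin on the work surface. World frame = base frame: x ahead of the robot, y to its left, z up, the work surface at z = 0. Lengths are in m, angles in rad, forces in N, time in s.
With the tool pointing down it reaches from about 0.25 to 0.725 m from the base axis. Payload 4 kg.
Tool frame: the origin (TCP) lies where the fingers leave the gripper's body, on its centre line; the fingertips stand 73 mm ahead of it and the grasp point (between the pads) lies 54 mm ahead of it (bot.tips_ahead is the z of the fingertips in the tool frame, in m); z points along the fingers, y is the direction in which the jaws open and shut (so a half turn about z gives the same grasp; the last joint's range is limited). The gripper opens to 85 mm and grips with 20 to 120 N. Pads are 22 mm wide; open, the fingers measure 114 mm over their backs; the gripper's body (76 mm by 85 mm) begins 54 mm behind the grasp point. The pads swing forward as they close: fully open they stand 13 mm farther back than shut.
Start: joints at [0, 0.241, 0.005, 1.335, 0, 1.571], TCP at [0.5, -0, 0.304] pointing down, gripper open.
Joint ranges: [-2.72, 2.72], [-1.05, 1.87], [-1.09, 1.28], [-1.99, 2.15], [-1.42, 1.44], [-3.14, 3.14]. Speed limits (rad/s): [2.79, 2.79, 3.14, 3.14, 3.14, 3.14].

INTERFACE

Orientations are given as a unit quaternion [x, y, z, w].
In Python, from workcell import readout, camera, get_calibration, order, bot gives the robot as it stands.
- The arm moves only by the tool send_rows, never from a script. Its argument "moves" is a list of rows, each a list of 3 entries, a list of its own where there are three numbers: the shift along the tool's x, y, z in mm, then the turn, a rotation vector about the tool's x, y, z in rad, then the finger opening in mm, from 0 to 85.4. In form: [[[dx, dy, dz], [ax, ay, az], grip], ...]. A call has 1 to 12 rows; each row is the pose to reach, as a shift and turn from the pose measured when the call began, along the tool's axes at that moment; what a row does not reach only later rows make up. A row lasts 1/12 s, in which the tool goes at most 41.7 mm and 7.16 degrees, less where a joint would pass 70% of its speed; a pose out of reach is approached as far as the arm can. A call with a gripper value outside its range is refused whole. The fingers move at their own pace and stop on an object; the grip force is fixed at half the most. Time passes only in rows, so rows that repeat a pose let the fingers close. It gives the time, the measured TCP pose, the force and the opening at its end, in the units of the state.
- readout.get_obs(): the state, without advancing time (a new reading comes with each control period).
- camera(name): name is "scene" or "side" or "wrist"; returns the picture (384x512x3 uint8, red, green, blue); there is no depth.
- get_calibration(name): a dict with "fx", "fy", "cx", "cy" (pixels), "k1" (the pictures are not rectified: a ray, as slopes to the right and down, at radius r is drawn at 1 + k1 r^2 times it, then the intrinsics apply), "R" (3x3) and "t" (3): a world point X has camera coordinates R X + t. Camera axes: x right, y down, z forward; pixel columns grow to the right and rows downward; lengths in m; the calibration is good to about 2 mm. A picture is of the moment at which its call begins: read the wrist's pose just before it. get_calibration takes no time and is no camera call; for the wrist camera it gives the pose at the moment of the call.
- order.job_done(): hands the job in, once; it reports no verdict.
The state is a dict: "clock": time; "joint_pos": joint angles; "joint_vel": joint speeds; "tau": joint torques, N m; "eef_pos": TCP position; "tool_rot": TCP orientation; "ft_force": force on the tool from outside, world axes, zero at the start; "ft_torque": the same for the moment, N m; "grip_width": finger opening in m.
Only numpy, scipy, OpenCV 4.12 (cv2) and the standard library are available. Lean on these libraries where they do the work, as an engineer would, in place of code of your own. Each camera call takes 0.05 s, during which the arm holds its last target. There are 200 camera calls.

TASK

Get the bench mixer ready: take the red transit sleeve off its spindle and put it in the grey tray, lay the steel stop bar on the bench flush along the yellow-striped edge of the mixer's base, about centred on it, so that the mixer cannot creep, and load every tube carrier that is there onto the spindle, hub up, from the largest at the bottom to the smallest, with the orange lock collar last, on top, all fully home. When all that is in place, press the orange paddle right down to its stop, keep it there for a good second and let it come up again. Leave the dropper bottles and the beaker alone.

Things in the scene. Friction and masses are not known exactly. Their poses are not given: they have to be found in the camera images.
- mixer: Blue bench mixer, fixed. Origin: centre of its underside on the bench. Grey base plate 150 x 150 mm, 16 mm high, sides along the mixer's own x and y; blue body on it 120 x 120 mm, its round steel deck 60 mm above the bench. The edge of the base plate that looks to the mixer's +y (75 mm from the origin, yellow stripe) is the one for the stop bar.
- deck (a point): Centre of the mixer's deck (60 mm above the bench), at the foot of its upright steel spindle: 12 mm thick, 66 mm tall, the last 8 mm tapering to 4 mm. z up.
- sleeve_c (a point): Centre (half-way up) of the red transit sleeve, a plain tube 60 mm tall, 36 mm across, bore 20 mm, 40 g; at first it stands on the deck over the spindle.
- tray_in (a point): Centre of the inner floor (4 mm above the bench) of the fixed grey parts tray, 100 x 90 mm outside (along its x and y), walls 4 mm thick, 22 mm high.
- lock_c (a point): Centre (half-way up) of the orange ribbed lock collar, a ring 40 mm across, 22 mm tall, bore 17 mm right through, no thread, about 50 g; at first it stands on the bench.
- bar_c (a point): Centre of the steel stop bar's flat strip (half-way up its 12 mm): strip 140 mm long (its x), 40 mm wide (its y), 0.25 to 0.5 kg; on its middle a black grip block 36 mm (x) by 20 mm (y), from 12 to 44 mm above the bar's underside. Both long edges are alike. z up.
- paddle (a joint): Orange spring paddle: 0 when up, 0.20 rad down on its stop. It is 100 mm long, 60 mm wide, hinged at its far end (+x of its base) and comes down at the end near the robot; it springs back. About 3 N on the pressing point starts it, about 7 N holds it down.
- paddle_press (a point): Pressing point on the top of the paddle (black rubber patch), 80 mm from the hinge; it moves with the paddle, about 16 mm straight down to the stop. 50 mm above the bench when up, 34 mm when down.
- carrier_a_c (a point): Centre (half-way up) of the purple tube carrier: a disc 96 mm across and 5 mm thick, on top of it a hub 36 mm across; 18 mm tall in all, bore 17 mm right through, 35 to 130 g, flat underside. Lies on the bench, hub up. None if it is not there this time.
- carrier_b_c (a point): Centre (half-way up) of the green tube carrier: a disc 84 mm across and 5 mm thick, on top of it a hub 36 mm across; 18 mm tall in all, bore 17 mm right through, 35 to 130 g, flat underside. Lies on the bench, hub up. None if it is not there this time.
- carrier_c_c (a point): Centre (half-way up) of the yellow tube carrier: a disc 72 mm across and 5 mm thick, on top of it a hub 36 mm across; 18 mm tall in all, bore 17 mm right through, 35 to 130 g, flat underside. Lies on the bench, hub up. None if it is not there this time.
- carrier_d_c (a point): Centre (half-way up) of the blue tube carrier: a disc 60 mm across and 5 mm thick, on top of it a hub 36 mm across; 18 mm tall in all, bore 17 mm right through, 35 to 130 g, flat underside. Lies on the bench, hub up. None if it is not there this time.
- drop_blue: Bystander to leave alone: white dropper bottle with blue cap, 29 mm across, 68 mm tall. Origin: centre of its underside.
- drop_yellow: Bystander to leave alone: white dropper bottle with yellow cap, 29 mm across, 68 mm tall. Origin: centre of its underside.
- beaker: Bystander to leave alone: clear beaker, 64 mm across, 75 mm tall. Origin: centre of its underside.
- lock: The same orange lock collar; origin at the centre of its underside.
- carrier_a: The same purple carrier; origin at the centre of its underside.
- carrier_b: The same green carrier; origin at the centre of its underside.
- carrier_c: The same yellow carrier; origin at the centre of its underside.
- carrier_d: The same blue carrier; origin at the centre of its underside.
There are look-alikes about, which are no part of the job. Of the things shaped like the carrier_c, the yellow one is meant.

How it is judged:
On the way, in this order (a step that is already met when the one before it is completed fails the run):
1. the red sleeve is off the spindle and in the tray (x of sleeve_c in the frame of tray_in between -0.046 and 0.046 m and y of sleeve_c in the frame of tray_in between -0.041 and 0.041 m and height (world z) of sleeve_c below 0.05 m), for 0.2 s.
2. the carriers are on the spindle in order of size with the lock collar on top, and the stop bar lies flush against the striped edge (horizontal distance between each of carrier_a_c, carrier_b_c, carrier_c_c, carrier_d_c, lock_c and deck below 0.005 m and angle between each of carrier_a_c, carrier_b_c, carrier_c_c, carrier_d_c's own z axis and vertical below 0.06 rad and z of carrier_a_c in the frame of deck between 0.005 and 0.013 m and z of each of carrier_b_c, carrier_c_c, carrier_d_c in the frame of carrier_a_c above 0.014 m and z of lock_c in the frame of carrier_a_c above 0.016 m and z of carrier_b_c in the frame of deck between 0.005 and 0.031 m and z of each of carrier_c_c, carrier_d_c in the frame of carrier_b_c above 0.014 m and z of lock_c in the frame of carrier_b_c above 0.016 m and z of carrier_c_c in the frame of deck between 0.005 and 0.049 m and z of carrier_d_c in the frame of carrier_c_c above 0.014 m and z of lock_c in the frame of carrier_c_c above 0.016 m and z of carrier_d_c in the frame of deck between 0.005 and 0.049 m and z of lock_c in the frame of carrier_d_c above 0.016 m and angle between lock_c's own z axis and vertical below 0.1 rad and z of lock_c in the frame of deck below 0.069 m and (contact force between lock and carrier_a above 0.05 N or contact force between lock and carrier_b above 0.05 N or contact force between lock and carrier_c above 0.05 N or contact force between lock and carrier_d above 0.05 N) and y of bar_c in the frame of mixer between 0.0915 and 0.0985 m and x of bar_c in the frame of mixer between -0.03 and 0.03 m and angle between the x axis of bar_c and the x axis of mixer, either way round below 0.035 rad and height (world z) of bar_c below 0.01 m and angle between bar_c's own z axis and vertical below 0.05 rad), for 0.3 s.
3. the paddle is held down on its stop (value of joint paddle above 0.17 rad), for 0.8 s.
At the end, for the whole second after the job is handed in: Sleeve inside the tray. Carriers on the spindle, level, fully down (4 mm), smaller above larger, lock collar on top resting on the last. Bar flat on the bench, within 3.5 mm of the striped edge, parallel to 0.035 rad, centred to 30 mm. Paddle up again. All at rest (all of step 1 and all of step 2 and value of joint paddle below 0.04 rad and linear speed of each of carrier_a, carrier_b, carrier_c, carrier_d, lock below 0.02 m/s); the robot touches nothing.
It fails at once if a bystander (drop_blue) is pushed away or tipped over (distance of drop_blue from where it was at the start of the episode above 0.05 m or angle between drop_blue's own z axis and vertical above 0.5 rad).
It fails at once if a bystander (drop_yellow) is pushed away or tipped over (distance of drop_yellow from where it was at the start of the episode above 0.05 m or angle between drop_yellow's own z axis and vertical above 0.5 rad).
It fails at once if a bystander (beaker) is pushed away or tipped over (distance of beaker from where it was at the start of the episode above 0.05 m or angle between beaker's own z axis and vertical above 0.5 rad).
Of carrier_a, carrier_b, carrier_c, carrier_d only 2 to 3 are there at a start; the rules pass over those that are not, and their reading is None.
At some moment in a run one of carrier_a, carrier_b, carrier_c, carrier_d, lock, bar may be knocked a few centimetres aside while the robot is not near it.
It also fails if it takes over 208 s, if anything falls off the work surface, if the arm or the gripper's body presses on something with over 40 N, if the wrist force passes 120 N, or if a joint passes its speed limit or range.

## Working session

There is one attempt and no reset: what is moved stays moved. The work goes in short steps, Python scripts to look and compute and a tool call to move; the robot and the scene stay as the last step left them, time stands still between calls to the robot, and variables do not carry over. Pictures are saved under pics/ and viewed, about 12 in all and at most 16, crops included, and the job is handed in when it is done.

Besides the shell and the picture viewer there is one more tool, called as name(argument=value, ...) on one line, values as JSON. send_rows: Moves the arm, as the interface text tells. Its arguments: {"type":"object","properties":{"moves":{"type":"array","items":{"type":"array"}}},"required":["moves"]}

```bash
mkdir -p pics; ls; python3 - <<'E'
from workcell import readout, camera, get_calibration, order, bot
import cv2
print(readout.get_obs())
for n in ("scene","side","wrist"):
    c=get_calibration(n);print(n,c)
    im=camera(n);cv2.imwrite(f"pics/{n}0.png",im[:,:,::-1])
a=cv2.imread("pics/scene0.png");cv2.imwrite("pics/scene0b.png",cv2.resize(a,(800,600),interpolation=cv2.INTER_CUBIC))
a=cv2.imread("pics/side0.png");cv2.imwrite("pics/side0b.png",cv2.resize(a,(800,600),interpolation=cv2.INTER_CUBIC))
E
```

```text
pics
{'clock': 0.0, 'joint_pos': array([3.91257866e-07, 2.41408425e-01, 3.75177190e-03, 1.33523349e+00,
       2.65680445e-05, 1.57080386e+00]), 'joint_vel': array([ 8.30241292e-04,  2.50387200e-03,  2.06125314e-05, -1.41489903e-03,
       -3.92584772e-04,  1.68503827e-03]), 'tau': array([ 5.50268451e-04, -3.72315860e+01,  2.52406776e+01,  1.67737965e-02,
        2.29149265e-05,  1.14679995e-05]), 'eef_pos': array([4.99519531e-01, 6.33000241e-06, 3.03025609e-01]), 'tool_rot': array([ 0.70710893,  0.70710386, -0.00073088, -0.00074967]), 'ft_force': array([-0.19924909,  0.06135899, -0.18921804]), 'ft_torque': array([-0.02298361, -0.00754533,  0.02225409]), 'grip_width': 0.08532703722572703}
scene {'fx': 401.79775701705813, 'fy': 401.79775701705813, 'cx': 257.1145967382476, 'cy': 195.89416296657114, 'k1': -0.11824842475516593, 'R': array([[ 0.60634831,  0.79514624,  0.00917514],
       [ 0.47055798, -0.34948068, -0.81020889],
       [-0.64102802,  0.49558623, -0.58606943]]), 't': array([-0.29269243, -0.19363505,  1.55047239])}
side {'fx': 404.612762729787, 'fy': 404.612762729787, 'cx': 249.84429717064845, 'cy': 193.77393159407157, 'k1': -0.1041505934719581, 'R': array([[-0.90280913, -0.42943381, -0.02285356],
       [-0.260826  ,  0.58904458, -0.76485049],
       [ 0.34191443, -0.6845532 , -0.64380233]]), 't': array([0.47904588, 0.23023465, 1.12458759])}
wrist {'fx': 310.60552741672217, 'fy': 310.60552741672217, 'cx': 253.31003999937346, 'cy': 190.4352196282691, 'k1': -0.051238876925729655, 'R': array([[ 9.99999789e-01,  3.27502745e-04, -5.61749609e-04],
       [ 4.80642221e-04, -9.54144729e-01,  2.99345293e-01],
       [-4.37954023e-04, -2.99345500e-01, -9.54144685e-01]]), 't': array([-0.49976167, -0.03787053,  0.37883294])}
```

View pics/scene0b.png

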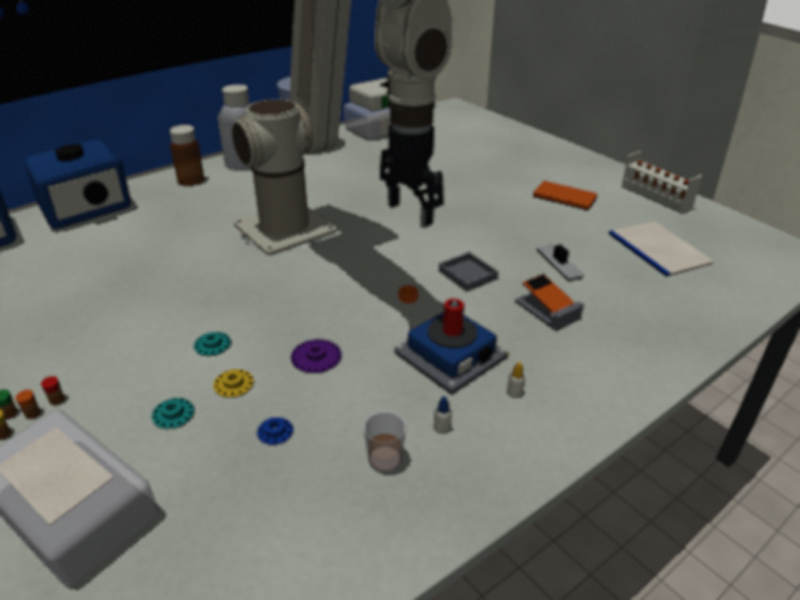

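View pics/side0b.png

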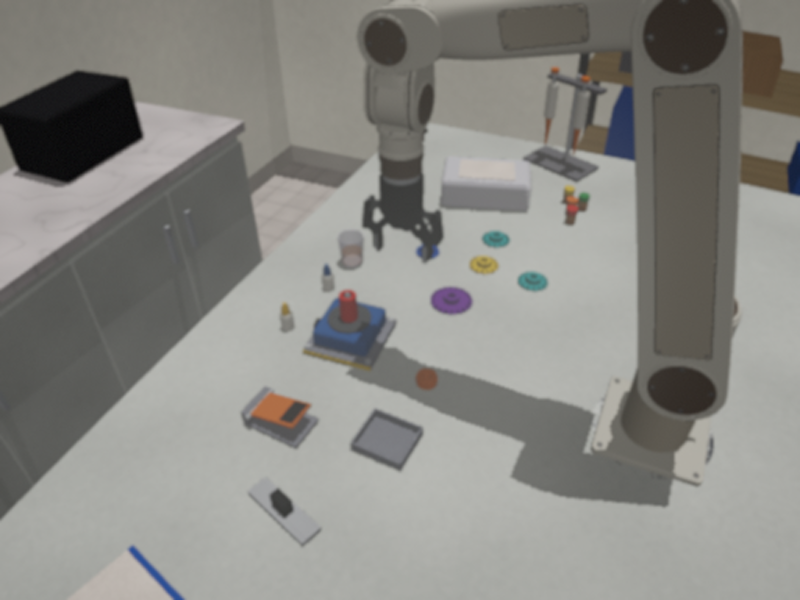

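```bash
cat > h.py <<'E'
import numpy as np, cv2
from scipy.spatial.transform import Rotation as Ro
from workcell import readout, camera, get_calibration
def und(c,uv):
    K=np.array([[c['fx'],0,c['cx']],[0,c['fy'],c['cy']],[0,0,1]])
    return cv2.undistortPoints(np.array(uv,float).reshape(-1,1,2),K,np.array([c['k1'],0,0,0.])).reshape(-1,2)
def ray(c,uv):
    n=und(c,uv);d=np.c_[n,np.ones(len(n))]@c['R'];return -c['R'].T@c['t'],d
def onz(c,uv,z):
    o,d=ray(c,uv);return o+d*((np.broadcast_to(z,len(d))-o[2])/d[:,2])[:,None]
def proj(c,X):
    K=np.array([[c['fx'],0,c['cx']],[0,c['fy'],c['cy']],[0,0,1]])
    return cv2.projectPoints(np.array(X,float).reshape(-1,1,3),cv2.Rodrigues(c['R'])[0],c['t'],K,np.array([c['k1'],0,0,0.]))[0].reshape(-1,2)
def snap(name,f):
    c=get_calibration(name);im=camera(name)[:,:,::-1].copy();np.save(f"pics/{f}.npy",im);import pickle;pickle.dump(c,open(f"pics/{f}.pkl","wb"))
    cv2.imwrite(f"pics/{f}.png",cv2.resize(im,(800,600),interpolation=cv2.INTER_CUBIC));return c,im
def load(f):
    import pickle;return pickle.load(open(f"pics/{f}.pkl","rb")),np.load(f"pics/{f}.npy")
def move(xyz,yaw=0,tip=None):
    """print shift (tool axes, mm) and rotvec (tool) to reach TCP xyz, tool down; yaw: tool y axis direction angle (world), mod pi"""
    o=readout.get_obs();R0=Ro.from_quat(o['tool_rot'])
    best=None
    for k in (-2,-1,0,1,2):
        a=yaw+k*np.pi;y=np.array([np.cos(a),np.sin(a),0]);z=np.array([0,0,-1.]);x=np.cross(y,z)
        r=(R0.inv()*Ro.from_matrix(np.c_[x,y,z])).as_rotvec()
        if best is None or np.linalg.norm(r)<np.linalg.norm(best):best=r
    s=R0.inv().apply(np.array(xyz)-o['eef_pos'])*1e3
    print('shift',s.round(1),'rot',best.round(3),'rows',max(np.linalg.norm(s)/41.7,np.degrees(np.linalg.norm(best))/7.16).round(1))
E
python3 - <<'E'
from h import *
s=1.5625
c=get_calibration('scene')
P={'purple':(316,349,.018),'yellow':(234,379,.018),'blue':(275,427,.018),'sleevetop':(454,303,.12),'lock':(408,289,.022),'tray':(468,269,.004),'grip':(561,247,.044),'patch':(540,282,.05),'dblue':(443,428,0),'dyel':(516,393,0),'beaker':(386,462,0),
'mixW':(396,351,.016),'mixS':(452,384,.016),'mixE':(506,352,.016),'trayW':(440,267,.022),'trayS':(469,286,.022),'trayE':(498,268,.022),'trayN':(466,254,.022)}
for k,v in P.items(): print(k,onz(c,[(v[0]/s,v[1]/s)],v[2]).round(3)[0])
c=get_calibration('side')
print('side')
P={'purple':(452,297,.018),'yellow':(484,262,.018),'blue':(428,250,.018),'sleevetop':(348,295,.12),'lock':(427,376,.022),'tray':(388,440,.004),'grip':(281,495,.044),'patch':(294,411,.05),'barW':(250,486,.012),'barS':(303,542,.012),'barE':(320,525,.012),'barN':(266,479,.012),'mixa':(306,347,.016),'mixb':(370,364,.016),'mixc':(395,320,.016)}
for k,v in P.items(): print(k,onz(c,[(v[0]/s,v[1]/s)],v[2]).round(3)[0])
E
```

```text
purple [ 0.47  -0.188  0.018]
yellow [ 0.455 -0.345  0.018]
blue [ 0.597 -0.341  0.018]
sleevetop [0.615 0.012 0.12 ]
lock [0.421 0.063 0.022]
tray [0.418 0.235 0.004]
grip [0.519 0.423 0.044]
patch [0.594 0.27  0.05 ]
dblue [ 0.746 -0.116  0.   ]
dyel [0.76  0.038 0.   ]
beaker [ 0.747 -0.232  0.   ]
mixW [ 0.56  -0.072  0.016]
mixS [ 0.688 -0.048  0.016]
mixE [0.683 0.088 0.016]
trayW [0.395 0.171 0.022]
trayS [0.488 0.172 0.022]
trayE [0.474 0.271 0.022]
trayN [0.388 0.254 0.022]
side
purple [ 0.466 -0.183  0.018]
yellow [ 0.444 -0.335  0.018]
blue [ 0.584 -0.327  0.018]
sleevetop [0.615 0.011 0.12 ]
lock [0.422 0.063 0.022]
tray [0.431 0.22  0.004]
grip [0.524 0.416 0.044]
patch [0.594 0.263 0.05 ]
barW [0.596 0.408 0.012]
barS [0.462 0.458 0.012]
barE [0.453 0.421 0.012]
barN [0.579 0.385 0.012]
mixa [0.681 0.085 0.016]
mixb [0.54  0.074 0.016]
mixc [ 0.55  -0.064  0.016]
```

send_rows(moves=[[[11,115,20],[0,0,0],85],[[11,115,20],[0,0,0],85],[[11,115,20],[0,0,0],85],[[11,115,20],[0,0,0],85],[[11,115,20],[0,0,0],85],[[11,115,20],[0,0,0],85]])

```text
clock: 0.65
eef_pos: [0.614, 0.011, 0.2821]
tool_rot: [0.707, 0.707, -0.001, -0.001]
ft_force: [-0.3, -0.3, 0.1]
grip_width: 0.0849
```

```bash
python3 - <<'E'
from h import *
c,im=snap('wrist','w1');print(readout.get_obs()['eef_pos'])
E
```

```text
[0.61379305 0.01090294 0.28311861]
```

View pics/w1.png

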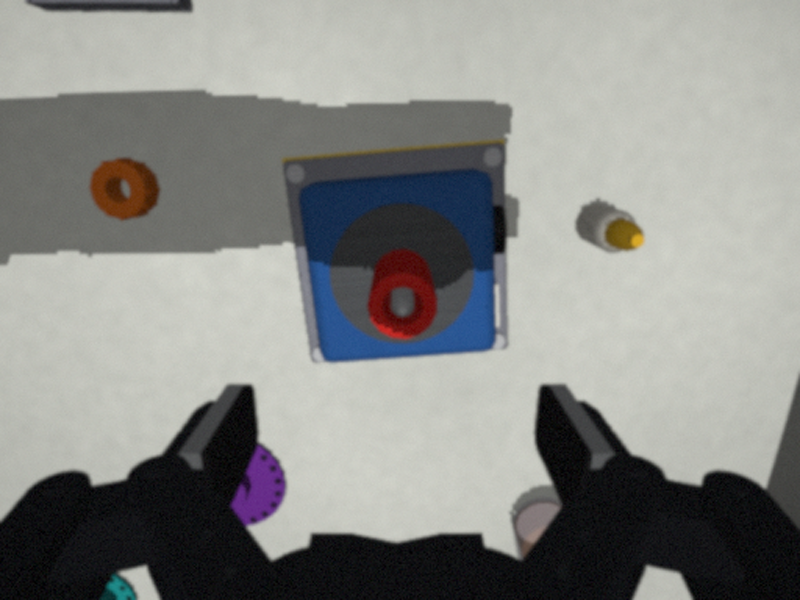

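```bash
python3 - <<'E'
from h import *
s=1.5625
c,im=load('w1')
P={'FL':(285,160,.016),'FR':(505,144,.016),'NR':(508,347,.016),'NL':(315,361,.016),'deck':(402,272,.06),'sleeve':(403,305,.12),'spindle':(402,301,.126),'lock':(124,188,.022),'dyel':(598,230,0)}
Q={k:onz(c,[(v[0]/s,v[1]/s)],v[2])[0] for k,v in P.items()}
for k in Q: print(k,Q[k].round(4))
print('mid',np.mean([Q[k] for k in('FL','FR','NR','NL')],0),'yaw',np.arctan2(*(Q['FR']-Q['FL'])[[1,0]]),np.arctan2(*(Q['NL']-Q['FL'])[[0,1]]))
print(-c['R'].T@c['t'])
print(move((0.615,.011,.157),np.pi/2*0))
E
```

```text
FL [0.5394 0.0796 0.016 ]
FR [0.686 0.09  0.016]
NR [ 0.6978 -0.0556  0.016 ]
NL [ 0.5524 -0.0673  0.016 ]
deck [0.6176 0.0135 0.06  ]
sleeve [0.6175 0.0119 0.12  ]
spindle [0.617  0.0159 0.126 ]
lock [0.4294 0.0626 0.022 ]
dyel [0.7619 0.0302 0.    ]
mid [0.61891519 0.01166396 0.016     ] yaw 0.07052611969171574 3.052919775683054
[0.61453693 0.08842425 0.35149135]
shift [1.000e-01 1.500e+00 1.261e+02] rot [-0.003  0.    -0.   ] rows 3.0
None
```

send_rows(moves=[[[1,3,60],[0,0,0],85],[[1,3,100],[0,0,0],80],[[1,3,126],[0,0,0],65],[[1,3,126],[0,0,0],60],[[1,3,126],[0,0,0],30],[[1,3,126],[0,0,0],30],[[1,3,126],[0,0,0],30],[[1,3,126],[0,0,0],30],[[1,3,126],[0,0,0],30],[[1,3,126],[0,0,0],30],[[1,3,126],[0,0,0],30],[[1,3,126],[0,0,0],30]])

```text
clock: 1.7
eef_pos: [0.6183, 0.0119, 0.1607]
tool_rot: [0.707, 0.707, 0.001, 0.001]
ft_force: [-0.6, 0.1, 6.8]
grip_width: 0.0346
```

send_rows(moves=[[[0,0,-20],[0,0,0],30],[[0,0,-40],[0,0,0],30],[[0,0,-70],[0,0,0],30],[[0,0,-100],[0,0,0],30],[[0,0,-120],[0,0,0],30],[[20,-30,-120],[0,0,0],30],[[50,-60,-120],[0,0,0],30],[[80,-95,-120],[0,0,0],30],[[110,-130,-120],[0,0,0],30],[[140,-165,-120],[0,0,0],30],[[140,-165,-120],[0,0,0],30],[[140,-165,-120],[0,0,0],30]])

```text
clock: 2.7
eef_pos: [0.4506, 0.1539, 0.2815]
tool_rot: [0.706, 0.709, 0.002, 0.001]
ft_force: [-0.3, 0.2, -0.4]
grip_width: 0.034
```

```bash
python3 - <<'E'
from h import *
c,im=snap('wrist','w2');print(readout.get_obs()['eef_pos'])
E
```

```text
[0.45234116 0.15298305 0.28152731]
```

View pics/w2.png

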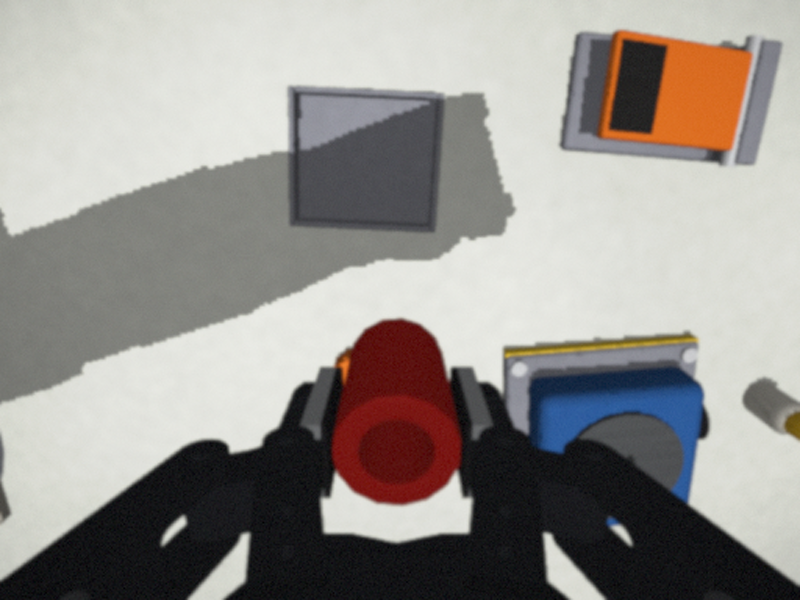

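```bash
python3 - <<'E'
from h import *
s=1.5625
c,im=load('w2')
P={'t1':(289,86,.022),'t2':(444,93,.022),'t3':(436,232,.022),'t4':(290,226,.022),'patch':(638,87,.05),'pFL':(614,31,.05),'pNL':(603,138,.05),'pFR':(750,50,.056)}
Q={k:onz(c,[(v[0]/s,v[1]/s)],v[2])[0] for k,v in P.items()}
for k in Q: print(k,Q[k].round(4))
m=np.mean([Q[k] for k in('t1','t2','t3','t4')],0);print(m)
move((m[0],m[1],.128),np.pi)
print(readout.get_obs()['eef_pos'])
E
```

```text
t1 [0.3846 0.2681 0.022 ]
t2 [0.4826 0.2642 0.022 ]
t3 [0.4799 0.1754 0.022 ]
t4 [0.3805 0.1792 0.022 ]
patch [0.5938 0.2668 0.05  ]
pFL [0.5759 0.2965 0.05  ]
pNL [0.5762 0.2377 0.05  ]
pFR [0.6549 0.2884 0.056 ]
[0.4318888  0.22172099 0.022     ]
shift [ 68.7 -21.2 153.4] rot [ 0.007 -0.001  0.003] rows 4.1
[0.45234116 0.15298305 0.28152731]
```

send_rows(moves=[[[35,-11,20],[0,0,0],30],[[69,-21,40],[0,0,0],30],[[69,-21,80],[0,0,0],30],[[69,-21,120],[0,0,0],30],[[69,-21,150],[0,0,0],30],[[69,-21,165],[0,0,0],30],[[69,-21,173],[0,0,0],30],[[69,-21,174],[0,0,0],30],[[69,-21,174],[0,0,0],30]])

```text
clock: 3.5
eef_pos: [0.4336, 0.2218, 0.1078]
tool_rot: [0.707, 0.708, 0.003, 0.002]
ft_force: [0.0, 1.0, 0.4]
grip_width: 0.0346
```

send_rows(moves=[[[0,0,0],[0,0,0],50],[[0,0,0],[0,0,0],85],[[0,0,0],[0,0,0],85],[[0,0,0],[0,0,0],85],[[0,0,0],[0,0,0],85],[[0,0,-20],[0,0,0],85],[[0,0,-60],[0,0,0],85],[[0,0,-100],[0,0,0],85],[[20,20,-140],[0,0,0],85],[[60,50,-150],[0,0,0],85],[[80,60,-150],[0,0,0],85],[[80,60,-150],[0,0,0],85]])

```text
clock: 4.5
eef_pos: [0.496, 0.307, 0.2601]
tool_rot: [0.705, 0.709, 0.007, 0.003]
ft_force: [0.2, 0.1, -0.7]
grip_width: 0.0854
```

```bash
python3 - <<'E'
from h import *
c,im=snap('wrist','w3');print(readout.get_obs()['eef_pos'])
E
```

```text
[0.49381142 0.30439397 0.25861674]
```

View pics/w3.png

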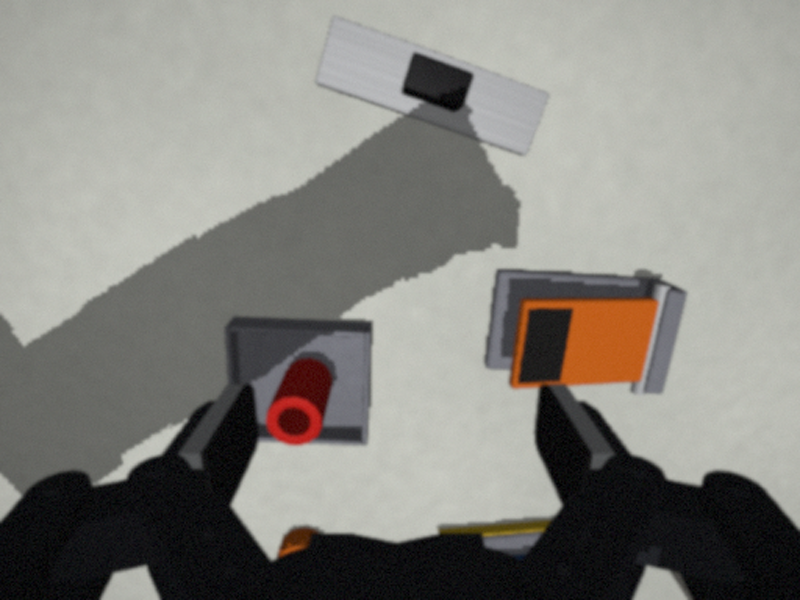

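```bash
python3 - <<'E'
from h import *
s=1.5625
c,im=load('w3')
P={'1':(333,16,.012),'2':(549,94,.012),'3':(526,154,.012),'4':(317,82,.012),'b1':(416,53,.044),'b2':(473,71,.044),'b3':(463,104,.044),'b4':(404,89,.044)}
Q={k:onz(c,[(v[0]/s,v[1]/s)],v[2])[0] for k,v in P.items()}
for k in Q: print(k,Q[k].round(4))
m=np.mean([Q[k] for k in '1234'],0);b=np.mean([Q[k] for k in('b1','b2','b3','b4')],0)
print(m,b)
d=Q['2']-Q['1']+Q['3']-Q['4'];yaw=np.arctan2(d[1],d[0]);print('yaw',yaw, np.linalg.norm(d)/2)
move((m[0]/2+b[0]/2,m[1]/2+b[1]/2,.18),yaw+np.pi/2)
print(readout.get_obs()['eef_pos'])
E
```

```text
1 [0.4624 0.4603 0.012 ]
2 [0.5944 0.4181 0.012 ]
3 [0.5827 0.382  0.012 ]
4 [0.4518 0.4236 0.012 ]
b1 [0.51   0.4346 0.044 ]
b2 [0.5414 0.4258 0.044 ]
b3 [0.5366 0.4087 0.044 ]
b4 [0.5037 0.4162 0.044 ]
[0.52281502 0.42100057 0.012     ] [0.52292556 0.42131433 0.044     ]
yaw -0.3087259560419817 0.1379727485263103
shift [116.4  28.8  79.2] rot [ 0.01   0.004 -1.258] rows 10.1
[0.49381142 0.30439397 0.25861674]
```

send_rows(moves=[[[116,29,40],[0,0,-0.12],60],[[116,29,79],[0,0,-0.25],60],[[116,29,79],[0,0,-0.37],60],[[116,29,79],[0,0,-0.5],60],[[116,29,79],[0,0,-0.62],60],[[116,29,79],[0,0,-0.74],60],[[116,29,79],[0,0,-0.86],60],[[116,29,79],[0,0,-0.98],60],[[116,29,79],[0,0,-1.1],60],[[116,29,79],[0,0,-1.22],60],[[116,29,79],[0.01,0.004,-1.258],60],[[116,29,79],[0.01,0.004,-1.258],60]])

```text
clock: 5.55
eef_pos: [0.5224, 0.4195, 0.1797]
tool_rot: [0.154, 0.988, -0.001, -0.001]
ft_force: [-0.1, -0.8, 0.2]
grip_width: 0.0599
```

```bash
python3 - <<'E'
from h import *
move((.523,.421,.090),-.3087+np.pi/2);o=readout.get_obs();print(o['eef_pos'],o['joint_pos'])
E
```

```text
shift [-0.2  1.8 89.7] rot [-0.002 -0.001  0.   ] rows 2.2
[0.52239606 0.41950172 0.17969497] [ 6.76660464e-01  6.50203686e-01  3.14590021e-01  1.23768511e+00
 -2.09918687e-04  9.85172865e-01]
```

send_rows(moves=[[[0,2,40],[0,0,0],60],[[0,2,75],[0,0,0],60],[[0,2,90],[0,0,0],60],[[0,2,90],[0,0,0],40],[[0,2,90],[0,0,0],15],[[0,2,90],[0,0,0],15],[[0,2,90],[0,0,0],15],[[0,2,90],[0,0,0],15],[[0,2,90],[0,0,0],15],[[0,2,90],[0,0,0],15]])

```text
clock: 6.38
eef_pos: [0.5238, 0.4219, 0.0919]
tool_rot: [0.154, 0.988, 0.0, 0.001]
ft_force: [-1.1, -1.1, 5.9]
grip_width: 0.0188
```

```bash
python3 - <<'E'
from h import *
o=readout.get_obs();print(o['eef_pos'],o['grip_width'],o['ft_force'])
yaw=.078;u=np.array([-np.sin(yaw),np.cos(yaw)]);m=np.array([.618,.0125])
for d,z in ((.103,.15),(.094,.09)):
    p=m+u*d;print(p);move((p[0],p[1],z),yaw+np.pi/2)
E
```

```text
[0.52380699 0.42187464 0.09193735] 0.018811213067429295 [-1.10166978 -1.1108156   5.90536978]
[0.60997414 0.11518683]
shift [-175.4 -265.9  -58.1] rot [ 0.001  0.001 -0.387] rows 7.8
[0.61067543 0.1062142 ]
shift [-178.7 -274.3    1.9] rot [ 0.001  0.001 -0.387] rows 7.9
```

send_rows(moves=[[[0,0,-30],[0,0,0],15],[[0,0,-60],[0,0,0],15],[[0,0,-85],[0,0,0],15],[[-30,-35,-85],[0,0,-0.1],15],[[-55,-70,-85],[0,0,-0.2],15],[[-80,-105,-85],[0,0,-0.3],15],[[-100,-140,-85],[0,0,-0.387],15],[[-125,-175,-85],[0,0,-0.387],15],[[-145,-210,-80],[0,0,-0.387],15],[[-165,-245,-70],[0,0,-0.387],15],[[-175,-266,-58],[0,0,-0.387],15],[[-175,-266,-58],[0,0,-0.387],15]])

```text
clock: 7.38
eef_pos: [0.6085, 0.1084, 0.1465]
tool_rot: [-0.035, 0.999, -0.002, -0.002]
ft_force: [-0.7, 0.2, -4.1]
grip_width: 0.0191
```

```bash
python3 - <<'E'
from h import *
c,im=snap('wrist','w4')
o=readout.get_obs();print(o['eef_pos'],o['grip_width'],o['ft_force'])
yaw=.078;u=np.array([-np.sin(yaw),np.cos(yaw)]);m=np.array([.618,.0125])
for d,z in ((.103,.15),(.103,.092),(.094,.092)):
    p=m+u*d;move((p[0],p[1],z),yaw+np.pi/2)
E
```

```text
[0.60840171 0.11134533 0.14739553] 0.0188650131658143 [-0.09349741  0.5255006  -2.81203236]
shift [-1.8  3.7 -2.6] rot [-0.    -0.004 -0.006] rows 0.1
shift [-2.1  3.7 55.4] rot [-0.    -0.004 -0.006] rows 1.3
shift [-2.1 -5.3 55.4] rot [-0.    -0.004 -0.006] rows 1.3
```

View pics/w4.png

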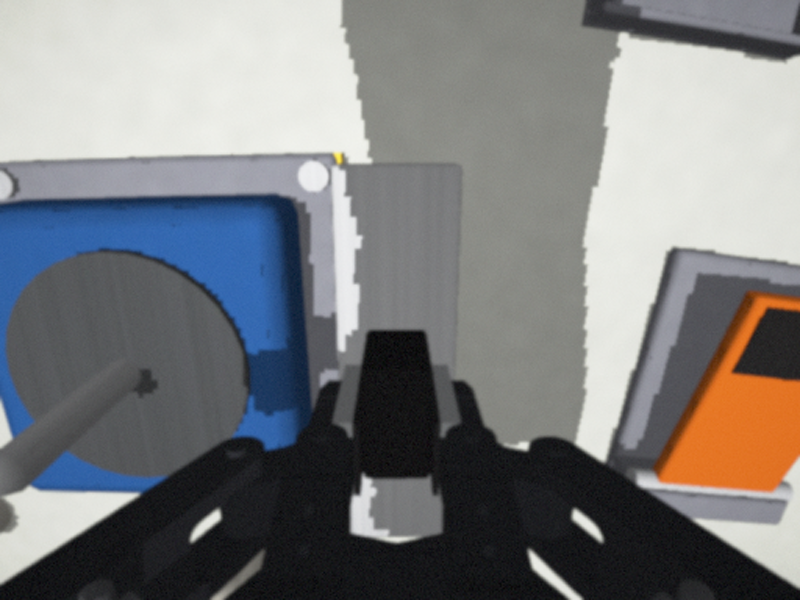

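send_rows(moves=[[[-2,4,20],[0,-0.004,-0.006],15],[[-2,4,40],[0,-0.004,-0.006],15],[[-2,4,50],[0,-0.004,-0.006],15],[[-2,4,54],[0,-0.004,-0.006],15],[[-2,4,54],[0,-0.004,-0.006],15],[[-2,2,54],[0,-0.004,-0.006],15],[[-2,0,54],[0,-0.004,-0.006],15],[[-2,-2,54],[0,-0.004,-0.006],15],[[-2,-4,54],[0,-0.004,-0.006],15],[[-2,-5,54],[0,-0.004,-0.006],15],[[-2,-5,54],[0,-0.004,-0.006],15]])

```text
clock: 8.35
eef_pos: [0.6107, 0.1061, 0.0936]
tool_rot: [-0.039, 0.999, -0.0, 0.0]
ft_force: [0.3, -0.2, -4.2]
grip_width: 0.0187
```

```bash
python3 - <<'E'
from h import *
o=readout.get_obs();print(o['eef_pos'],o['grip_width'],o['ft_force'])
yaw=.078;u=np.array([-np.sin(yaw),np.cos(yaw)]);m=np.array([.618,.0125]);d=o['eef_pos'][:2]-m
print(d@u, d@[u[1],-u[0]])
E
```

```text
[0.61066282 0.10610174 0.09356227] 0.018726615029528326 [ 0.28032018 -0.21582803 -4.19508999]
0.0938888636988144 -2.1333070828207588e-05
```

send_rows(moves=[[[0,0,1.5],[0,0,0],15],[[0,0,1.5],[0,0,0],15],[[0,-1,1.5],[0,0,0],15],[[0,-2,1.5],[0,0,0],15],[[0,-2,1.5],[0,0,0],15]])

```text
clock: 8.77
eef_pos: [0.6107, 0.1047, 0.092]
tool_rot: [-0.039, 0.999, 0.001, -0.0]
ft_force: [-1.6, 2.6, -4.2]
grip_width: 0.0188
```

```bash
python3 - <<'E'
from h import *
o=readout.get_obs();print(o['eef_pos'],o['grip_width'],o['ft_force'])
c,im=snap('wrist','w5');cv2.imwrite('pics/w5c.png',cv2.resize(im[60:300,100:340],(600,600),interpolation=cv2.INTER_CUBIC))
E
```

```text
[0.61069401 0.10472702 0.09204312] 0.018798900958234825 [-1.57133772  2.55856043 -4.17646968]
```

View pics/w5c.png

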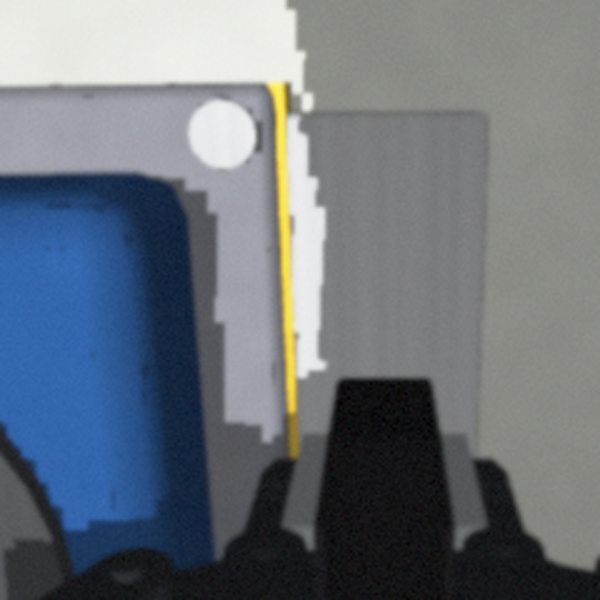

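```bash
python3 - <<'E'
from h import *
c,im=load('w5')
f=lambda p,z: onz(c,[(100+p[0]/2.5,60+p[1]/2.5)],z)[0]
for n,a,b,z in(('stripe left',(271,100),(292,440),.016),('stripe right top?',(287,100),(297,440),.016),('bar right',(489,115),(479,430),.012),('base far',(20,87),(255,84),.016),('bar end',(315,111),(480,112),.012)):
    A,B=f(a,z),f(b,z);print(n,A.round(4),B.round(4),np.arctan2(*(B-A)[[1,0]]).round(3))
E
```

```text
stripe left [0.5392 0.0796 0.016 ] [0.6064 0.0864 0.016 ] 0.101
stripe right top? [0.539  0.0825 0.016 ] [0.6063 0.0875 0.016 ] 0.073
bar right [0.5388 0.1198 0.012 ] [0.6029 0.1253 0.012 ] 0.086
base far [0.5401 0.0339 0.016 ] [0.5366 0.0767 0.016 ] 1.652
bar end [0.5407 0.0874 0.012 ] [0.5384 0.118  0.012 ] 1.644
```

send_rows(moves=[[[0,-1,1],[0,0,0],15],[[0,-2,1.5],[0,0,0],15],[[0,-3,2],[0,0,0],15],[[0,-3,2],[0,0,0],15]])

```text
clock: 9.15
eef_pos: [0.6107, 0.1042, 0.092]
tool_rot: [-0.04, 0.999, 0.003, 0.0]
ft_force: [-5.5, 8.0, 6.2]
grip_width: 0.019
```

```bash
python3 - <<'E'
from h import *
o=readout.get_obs();print(o['eef_pos'],o['grip_width'],o['ft_force'],o['ft_torque'])
E
```

```text
[0.61071424 0.10417576 0.09198996] 0.01896653031516278 [-5.52251089  7.99784637  6.18353091] [1.63854805 1.02201868 0.03986396]
```

send_rows(moves=[[[0,0,0],[0,0,0],28],[[0,0,0],[0,0,0],30],[[0,0,0],[0,0,0],30],[[0,0,0],[0,0,0],30],[[0,0,-15],[0,0,0],30],[[0,0,-40],[0,0,0],30],[[0,0,-80],[0,0,0],30],[[0,0,-120],[0,0,0],30],[[0,40,-160],[0,0,0],60],[[0,80,-190],[0,0,0],85],[[0,80,-200],[0,0,0],85],[[0,80,-200],[0,0,0],85]])

```text
clock: 10.15
eef_pos: [0.6059, 0.1864, 0.2991]
tool_rot: [-0.042, 0.999, 0.005, 0.006]
ft_force: [0.8, -0.5, 1.8]
grip_width: 0.0769
```

```bash
python3 - <<'E'
from h import *
o=readout.get_obs();print(o['eef_pos'],o['joint_pos'])
c,im=snap('wrist','w6')
c,im=snap('scene','s6');a=im[140:320,60:360]
cv2.imwrite('pics/s6c.png',cv2.resize(a,(800,480),interpolation=cv2.INTER_CUBIC))
E
```

```text
[0.60587304 0.18642872 0.2990824 ] [0.29597985 0.50794597 0.38419626 1.43327523 0.00694171 0.21166233]
```

View pics/w6.png

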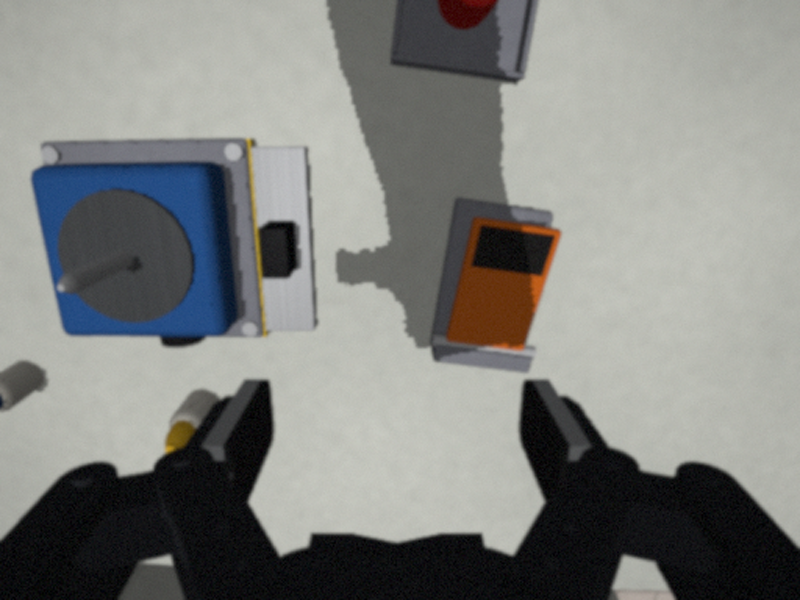

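```bash
python3 - <<'E'
from h import *
s=1.5625
c,im=load('w6')
P={'1':(41,146,.016),'2':(255,139,.016),'3':(267,336,.016),'deck':(125,255,.06),'tip':(63,284,.126),'b1':(306,147,.012),'b2':(317,328,.012),'foot':(136,263,.06)}
Q={k:onz(c,[(v[0]/s,v[1]/s)],v[2])[0] for k,v in P.items()}
for k in Q: print(k,Q[k].round(4))
print((Q['1']+Q['3'])/2,np.arctan2(*(Q['3']-Q['2'])[[1,0]]),np.arctan2(*(Q['b2']-Q['b1'])[[1,0]]))
move((.47,-.15,.30),0)
E
```

```text
1 [ 0.5517 -0.0671  0.016 ]
2 [0.5366 0.0862 0.016 ]
3 [0.6837 0.0953 0.016 ]
deck [0.6147 0.0122 0.06  ]
tip [0.6148 0.0131 0.126 ]
b1 [0.5393 0.1211 0.012 ]
b2 [0.6754 0.1337 0.012 ]
foot [0.6196 0.0192 0.06  ]
[0.61769166 0.01413447 0.016     ] 0.0617999438505065 0.09275730169521801
shift [ 161.4 -321.    -9. ] rot [ 0.002  0.008 -1.489] rows 11.9
```

send_rows(moves=[[[15,-30,0],[0,0,0.12],85],[[30,-60,0],[0,0,0.24],85],[[45,-90,0],[0,0,0.36],85],[[60,-120,0],[0,0,0.48],85],[[75,-150,0],[0,0,0.6],85],[[90,-180,0],[0,0,0.72],85],[[105,-210,0],[0,0,0.84],85],[[120,-240,0],[0,0,0.96],85],[[135,-270,0],[0,0,1.08],85],[[150,-300,0],[0,0,1.2],85],[[161,-321,0],[0,0,1.32],85],[[161,-321,0],[0,0,1.44],85]])

```text
clock: 11.25
eef_pos: [0.4672, -0.1544, 0.289]
tool_rot: [0.633, 0.774, 0.002, -0.002]
ft_force: [-0.4, -0.5, -0.3]
grip_width: 0.0852
```

```bash
python3 - <<'E'
from h import *
o=readout.get_obs();print(o['eef_pos'],o['joint_pos'])
move((.47,-.21,.26),0)
E
```

```text
[ 0.46722444 -0.15435504  0.28904915] [-0.32131126  0.23396126 -0.04270537  1.29714996  0.00476023  1.05058574]
shift [-55.3  -8.3  28.7] rot [-0.001 -0.006  0.199] rows 1.6
```

send_rows(moves=[[[-40,20,0],[0,0,0.1],85],[[-80,40,0],[0,0,0.199],85],[[-120,60,0],[0,0,0.199],85],[[-148,60,0],[0,0,0.199],85],[[-148,60,0],[0,0,0.199],85],[[-148,60,0],[0,0,0.199],85]])

```text
clock: 11.75
eef_pos: [0.5539, -0.2904, 0.2843]
tool_rot: [0.709, 0.705, 0.0, -0.005]
ft_force: [-0.7, 0.5, -0.3]
grip_width: 0.0849
```

```bash
python3 - <<'E'
from h import *
o=readout.get_obs();print(o['eef_pos'],o['joint_pos'])
snap('wrist','w7')
E
```

```text
[ 0.55392134 -0.29040074  0.28431853] [-0.48422173  0.51030629  0.35007408  1.42014285  0.00366283  1.09147861]
```

View pics/w7.png

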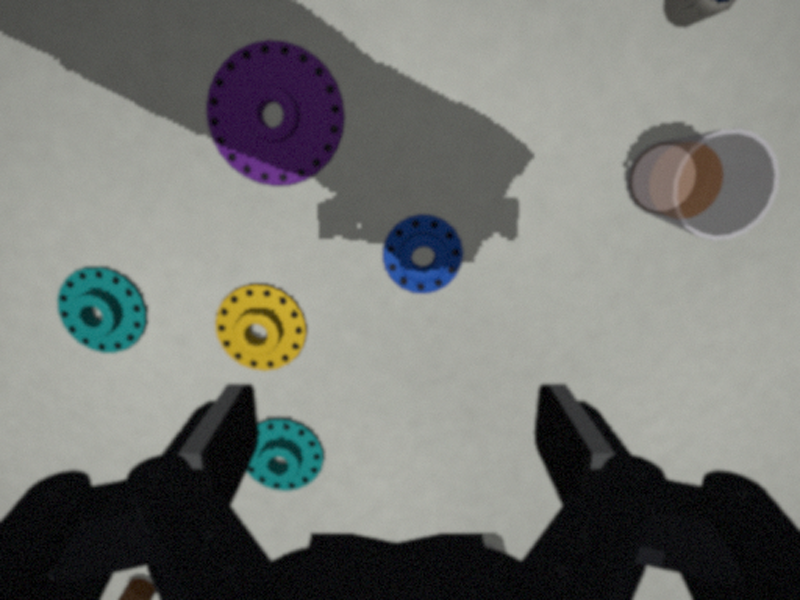

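```bash
python3 - <<'E'
from h import *
s=1.5625
c,im=load('w7')
P={'pd':(276,113,.005),'pb':(273,115,.018),'yd':(261.5,327,.005),'yb':(257,329,.018),'bd':(423,254,.005),'bb':(423,256,.018)}
Q={k:onz(c,[(v[0]/s,v[1]/s)],v[2])[0] for k,v in P.items()}
for k in Q: print(k,Q[k].round(4))
hsv=cv2.cvtColor(im,cv2.COLOR_BGR2HSV)
for n,lo,hi in(('p',135,165),('y',18,32),('b',105,120)):
    m=((hsv[...,0]>lo)&(hsv[...,0]<hi)&(hsv[...,1]>130)).astype(np.uint8)
    m=cv2.morphologyEx(m,cv2.MORPH_OPEN,np.ones((3,3)))
    cs=cv2.findContours(m,cv2.RETR_EXTERNAL,cv2.CHAIN_APPROX_NONE)[0];k=max(cs,key=cv2.contourArea)
    e=cv2.fitEllipse(cv2.convexHull(k));print(n,np.array(e[0])*s,np.array(e[1])*s,onz(c,[e[0]],.004)[0].round(4))
move((.4645,-.185,.077),0)
E
```

```text
pd [ 0.4715 -0.1884  0.005 ]
pb [ 0.4726 -0.1905  0.018 ]
yd [ 0.4489 -0.3436  0.005 ]
yb [ 0.4493 -0.3403  0.018 ]
bd [ 0.5727 -0.2868  0.005 ]
bb [ 0.572  -0.2855  0.018 ]
p [274.71988201 112.16392517] [132.10647106 143.02818775] [ 0.4704 -0.1877  0.004 ]
y [260.333848   326.30271912] [82.57629275 90.64621329] [ 0.4477 -0.3434  0.004 ]
b [422.11079597 253.18660736] [75.91558099 77.60546803] [ 0.5721 -0.2864  0.004 ]
shift [102.  -88.3 209.6] rot [-0.006 -0.008 -0.003] rows 6.0
```

```bash
python3 - <<'E'
from h import *
from workcell import bot
print(bot.tips_ahead)
move((.4715,-.189,.15),0)
E
```

```text
0.0726
shift [ 98.6 -81.8 136.5] rot [-0.006 -0.008 -0.003] rows 4.5
```

send_rows(moves=[[[40,-40,30],[-0.006,-0.008,0],85],[[80,-70,60],[-0.006,-0.008,0],85],[[99,-82,90],[-0.006,-0.008,0],85],[[99,-82,110],[-0.006,-0.008,0],85],[[99,-82,130],[-0.006,-0.008,0],85],[[99,-82,136],[-0.006,-0.008,0],85],[[99,-82,136],[-0.006,-0.008,0],85]])

```text
clock: 12.38
eef_pos: [0.469, -0.1872, 0.149]
tool_rot: [0.708, 0.706, -0.001, -0.002]
ft_force: [0.1, -0.7, 0.7]
grip_width: 0.0849
```

```bash
python3 - <<'E'
from h import *
move((.4715,-.189,.081),0)
o=readout.get_obs();print(o['ft_force'],bool(1))
from workcell import bot
print(bot.tips_ahead)
E
```

```text
shift [-1.9  2.9 68. ] rot [-0.005 -0.001 -0.002] rows 1.6
[ 0.10104301 -0.70078802  0.67069698] True
0.0726
```

send_rows(moves=[[[-2,3,35],[-0.005,0,0],75],[[-2,3,55],[-0.005,0,0],65],[[-2,3,66],[-0.005,0,0],60],[[-2,3,67.5],[-0.005,0,0],55],[[-2,3,67.5],[-0.005,0,0],45],[[-2,3,67.5],[-0.005,0,0],30],[[-2,3,67.5],[-0.005,0,0],30],[[-2,3,67.5],[-0.005,0,0],30],[[-2,3,67.5],[-0.005,0,0],30],[[-2,3,67.5],[-0.005,0,0],30]])

```text
clock: 13.22
eef_pos: [0.4733, -0.19, 0.0839]
tool_rot: [0.708, 0.706, 0.001, 0.002]
ft_force: [-1.6, -0.8, 6.4]
grip_width: 0.0325
```

```bash
python3 - <<'E'
from h import *
o=readout.get_obs();print(o['ft_force'],o['grip_width'],o['eef_pos'])
move((.617,.0125,.22),0)
E
```

```text
[-1.6116526  -0.80240736  6.39070242] 0.032476111631422534 [ 0.47326992 -0.18998052  0.08386751]
shift [ 202.7  143.9 -135.7] rot [ 0.004  0.001 -0.002] rows 6.8
```

send_rows(moves=[[[0,0,-30],[0,0,0],25],[[0,0,-70],[0,0,0],25],[[0,0,-110],[0,0,0],25],[[30,20,-145],[0,0,0],25],[[65,45,-150],[0,0,0],25],[[100,70,-150],[0,0,0],25],[[130,95,-150],[0,0,0],25],[[160,120,-150],[0,0,0],25],[[190,135,-150],[0,0,0],25],[[203,144,-150],[0,0,0],25],[[203,144,-150],[0,0,0],25],[[203,144,-150],[0,0,0],25]])

```text
clock: 14.22
eef_pos: [0.6174, 0.0139, 0.2347]
tool_rot: [0.707, 0.707, 0.001, 0.002]
ft_force: [-0.8, -0.8, -1.3]
grip_width: 0.0322
```

```bash
python3 - <<'E'
from h import *
o=readout.get_obs();print(o['ft_force'],o['grip_width'],o['eef_pos'])
snap('wrist','w8')
move((.617,.0134,.234),0)
E
```

```text
[-0.83705864 -0.76324839 -1.26266142] 0.03216137223242629 [0.61742245 0.0138591  0.2347342 ]
shift [0.6 0.1 0.7] rot [ 0.005  0.001 -0.002] rows 0.0
```

View pics/w8.png

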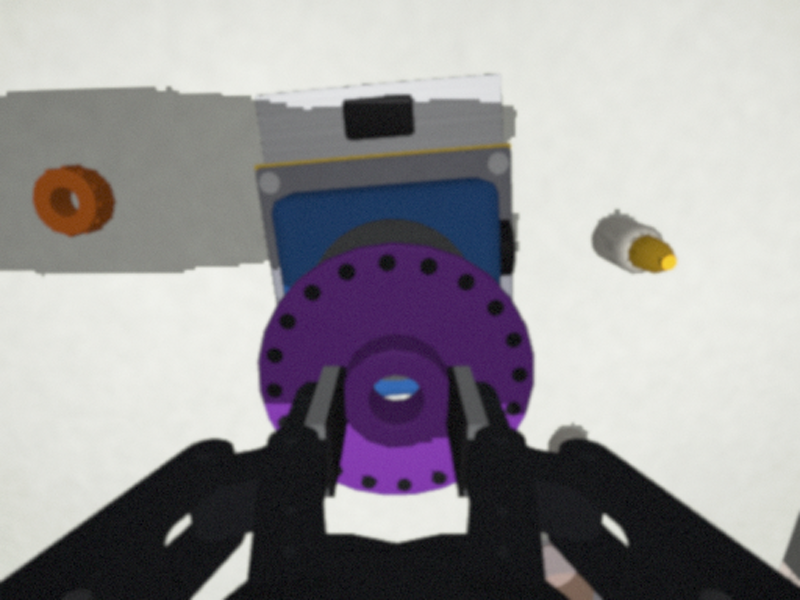

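```bash
python3 - <<'E'
from h import *
s=1.5625
c,im=load('w8')
for n,u,v,z in (('bore',397,395,.1688),('hub',397,390,.1688),('disc',396,367,.1558),('FL',257,165,.016),('FR',510,146,.016),('barL',256,95,.012),('barR',500,74,.012),('lock',64,202,.022)):
    print(n,onz(c,[(u/s,v/s)],z)[0].round(4))
E
```

```text
bore [0.6186 0.0168 0.1688]
hub [0.6186 0.0186 0.1688]
disc [0.6184 0.0202 0.1558]
FL [0.5392 0.0809 0.016 ]
FR [0.6844 0.0913 0.016 ]
barL [0.5404 0.1192 0.012 ]
barR [0.6774 0.1301 0.012 ]
lock [0.4246 0.0616 0.022 ]
```

```bash
python3 - <<'E'
from h import *
s=1.5625
c,im=load('w2');print(onz(c,[(397/s,451/s)],.2415)[0].round(4),'tcp .4523 .1530')
c,im=load('w8');
# model overlay: best fit of disc centre by edges
hsv=cv2.cvtColor(im,cv2.COLOR_BGR2HSV)
m=((hsv[...,0]>130)&(hsv[...,0]<170)&(hsv[...,1]>80)).astype(np.uint8)
ys,xs=np.nonzero(m);pts=np.c_[xs,ys]
hull=cv2.convexHull(pts.astype(np.int32));e=cv2.fitEllipse(hull);print(np.array(e[0])*s,np.array(e[1])*s)
t=np.linspace(0,2*np.pi,200)
from scipy.optimize import least_squares
H=hull.reshape(-1,2).astype(float)
H=H[(H[:,1]<235)|True]
def res(p):
    P=onz(c,H,p[2]);return np.hypot(P[:,0]-p[0],P[:,1]-p[1])-.048
r=least_squares(res,[.618,.016,.155],loss='soft_l1',f_scale=.001);print(r.x,np.abs(r.fun).mean())
H7,i7=load('w7')
E
```

```text
[0.4515 0.1545 0.2415] tcp .4523 .1530
[-27.09498405 267.62638092] [ 581.56876564 1745.01628876]
[0.62889698 0.04480325 0.30405004] 1.0843598746196842e-15
```

```bash
cat >> h.py <<'E'
from scipy.optimize import least_squares
def ring(f,lo,hi,rad,z,smin=80,fixz=True,box=None):
    c,im=load(f);hsv=cv2.cvtColor(im,cv2.COLOR_BGR2HSV)
    m=((hsv[...,0]>lo)&(hsv[...,0]<hi)&(hsv[...,1]>smin)&(hsv[...,2]>25)).astype(np.uint8)
    m=cv2.morphologyEx(m,cv2.MORPH_OPEN,np.ones((3,3)))
    if box: q=np.zeros_like(m);q[box[1]:box[3],box[0]:box[2]]=1;m*=q
    k=max(cv2.findContours(m,cv2.RETR_EXTERNAL,cv2.CHAIN_APPROX_NONE)[0],key=cv2.contourArea)
    H=cv2.convexHull(k).reshape(-1,2).astype(float)
    def res(p):
        P=onz(c,H,z if fixz else p[2]);return np.hypot(P[:,0]-p[0],P[:,1]-p[1])-rad
    x0=onz(c,[H.mean(0)],z)[0]
    r=least_squares(res,x0[:2] if fixz else x0,loss='soft_l1',f_scale=.001);print(f,'ring',r.x.round(4),'res',np.abs(r.fun).mean().round(4),'n',len(H),'bbox',(np.r_[H.min(0),H.max(0)]*1.5625).round())
    return r.x
E
python3 - <<'E'
from h import *
for fz in(1,0):
    ring('w8',130,170,.048,.154,fixz=fz)
    ring('w7',130,170,.048,.004,fixz=fz)
E
```

```text
w8 ring [0.6185 0.0146] res 0.0007 n 47 bbox [259. 242. 531. 492.]
w7 ring [ 0.4703 -0.1896] res 0.0012 n 40 bbox [208.  41. 342. 183.]
w8 ring [0.6184 0.0137 0.1519] res 0.0004 n 47 bbox [259. 242. 531. 492.]
w7 ring [ 0.4679 -0.1887 -0.0052] res 0.0001 n 40 bbox [208.  41. 342. 183.]
```

send_rows(moves=[[[-1,-1,10],[0,0,0],25],[[-1,-1,25],[0,0,0],25],[[-1,-1,35],[0,0,0],25],[[-1,-1,45],[0,0,0],25],[[-1,-1,45],[0,0,0],25]])

```text
clock: 14.68
eef_pos: [0.6143, 0.0107, 0.1868]
tool_rot: [0.708, 0.706, -0.001, 0.0]
ft_force: [-0.5, 0.1, -1.0]
grip_width: 0.0325
```

```bash
python3 - <<'E'
from h import *
o=readout.get_obs();print(o['ft_force'],o['ft_torque'],o['grip_width'],o['eef_pos'])
E
```

```text
[-0.47787324  0.07161591 -0.98055003] [-0.02565368  0.02034251  0.03460384] 0.032509587674676335 [0.61428029 0.01071733 0.18681517]
```

send_rows(moves=[[[1,1,15],[0,0,0],25],[[1,1,30],[0,0,0],25],[[1,1,38],[0,0,0],25],[[1,1,42],[0,0,0],25],[[1,1,43],[0,0,0],25],[[1,1,43],[0,0,0],25]])

```text
clock: 15.18
eef_pos: [0.6155, 0.0115, 0.1443]
tool_rot: [0.708, 0.706, -0.0, 0.001]
ft_force: [-0.1, 0.6, -0.7]
grip_width: 0.0325
```

```bash
python3 - <<'E'
from h import *
o=readout.get_obs();print(o['ft_force'],o['ft_torque'],o['grip_width'],o['eef_pos'])
E
```

```text
[-0.08283977  0.64453885 -0.6509052 ] [-0.0083875  -0.02450305  0.01523541] 0.0324836578609527 [0.61548703 0.0115017  0.14432838]
```

send_rows(moves=[[[0,0,0],[0,0,0],40],[[0,0,0],[0,0,0],55],[[0,0,0],[0,0,0],70],[[0,0,0],[0,0,0],70],[[0,0,-30],[0,0,0],70],[[0,0,-70],[0,0,0],70],[[0,0,-110],[0,0,0],85],[[-30,-15,-130],[0,0,0],85],[[-65,-35,-130],[0,0,0],85],[[-100,-50,-130],[0,0,0],85],[[-135,-70,-130],[0,0,0],85],[[-170,-90,-130],[0,0,0],85]])

```text
clock: 16.18
eef_pos: [0.5241, -0.1592, 0.2751]
tool_rot: [0.708, 0.706, -0.0, 0.001]
ft_force: [0.7, -0.6, 0.4]
grip_width: 0.0853
```

send_rows(moves=[[[-35,-15,0],[0,0,0],85],[[-70,-35,0],[0,0,0],85],[[-105,-50,0],[0,0,0],85],[[-130,-70,0],[0,0,0],85],[[-140,-70,0],[0,0,0],85],[[-140,-70,0],[0,0,0],85]])

```text
clock: 16.68
eef_pos: [0.4529, -0.3013, 0.2755]
tool_rot: [0.71, 0.705, -0.0, 0.002]
ft_force: [0.3, -0.2, -0.2]
grip_width: 0.085
```

```bash
python3 - <<'E'
from h import *
o=readout.get_obs();print(o['eef_pos'])
snap('wrist','w9')
ring('w9',17,33,.036,.004,smin=130,fixz=1);r=ring('w9',17,33,.036,.004,smin=130,fixz=0)
move((.449,-.344,.15),0)
E
```

```text
[ 0.45289996 -0.30134462  0.27549434]
w9 ring [ 0.4471 -0.3446] res 0.0013 n 33 bbox [341. 269. 433. 356.]
w9 ring [ 0.4468 -0.3488 -0.0084] res 0.0002 n 33 bbox [341. 269. 433. 356.]
shift [-44.   -4.7 125.4] rot [ 0.002  0.002 -0.005] rows 3.2
```

View pics/w9.png

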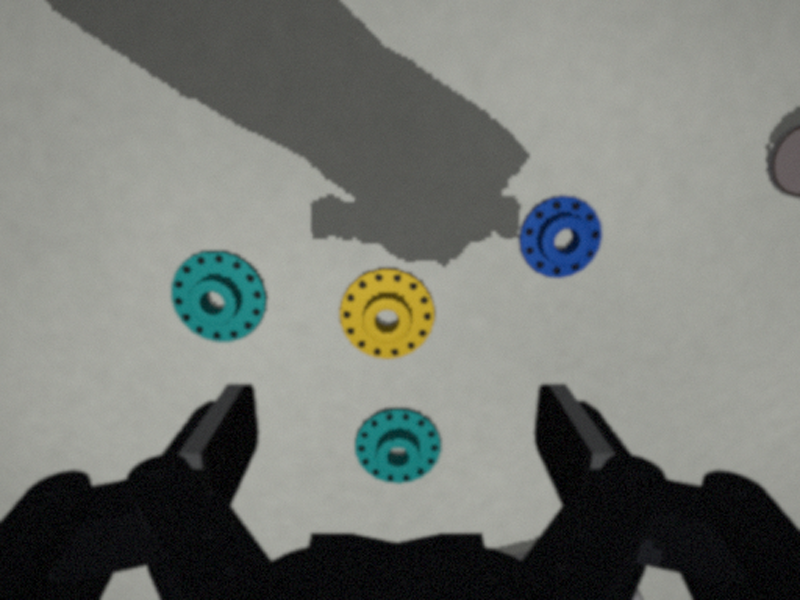

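send_rows(moves=[[[-43,-5,40],[0,0,0],85],[[-43,-5,80],[0,0,0],85],[[-43,-5,120],[0,0,0],85],[[-43,-5,126],[0,0,0],85],[[-43,-5,126],[0,0,0],85]])

```text
clock: 17.15
eef_pos: [0.447, -0.3396, 0.1441]
tool_rot: [0.708, 0.706, -0.0, -0.004]
ft_force: [-1.0, 0.8, -1.8]
grip_width: 0.0852
```

```bash
python3 - <<'E'
from h import *
move((.4478,-.344,.0815),0)
E
```

```text
shift [-4.7  1.1 62.5] rot [-0.006 -0.005 -0.003] rows 1.5
```

send_rows(moves=[[[-4,1,30],[-0.005,-0.005,0],75],[[-4,1,50],[-0.005,-0.005,0],65],[[-4,1,61],[-0.005,-0.005,0],60],[[-4,1,62],[-0.005,-0.005,0],55],[[-4,1,62],[-0.005,-0.005,0],45],[[-4,1,62],[-0.005,-0.005,0],25],[[-4,1,62],[-0.005,-0.005,0],25],[[-4,1,62],[-0.005,-0.005,0],25],[[-4,1,62],[-0.005,-0.005,0],25],[[-4,1,62],[-0.005,-0.005,0],25],[[-4,1,62],[-0.005,-0.005,0],25]])

```text
clock: 18.07
eef_pos: [0.4491, -0.3438, 0.0845]
tool_rot: [0.708, 0.706, 0.001, 0.002]
ft_force: [0.4, 2.3, 6.3]
grip_width: 0.0326
```

```bash
python3 - <<'E'
from h import *
o=readout.get_obs();print(o['ft_force'],o['grip_width'],o['eef_pos'])
move((.617,.0125,.245),0)
E
```

```text
[0.44399756 2.27800192 6.26784909] 0.03256108968519153 [ 0.44913788 -0.3438325   0.08453294]
shift [ 356.5  167.5 -160.5] rot [ 0.003  0.002 -0.002] rows 10.2
```

send_rows(moves=[[[0,0,-30],[0,0,0],25],[[0,0,-70],[0,0,0],25],[[20,10,-110],[0,0,0],25],[[55,25,-145],[0,0,0],25],[[90,42,-160],[0,0,0],25],[[125,60,-160],[0,0,0],25],[[160,75,-160],[0,0,0],25],[[195,92,-160],[0,0,0],25],[[230,108,-160],[0,0,0],25],[[265,125,-160],[0,0,0],25],[[300,142,-160],[0,0,0],25],[[330,155,-160],[0,0,0],25]])

```text
clock: 19.07
eef_pos: [0.6055, -0.0114, 0.2456]
tool_rot: [0.708, 0.707, 0.002, 0.002]
ft_force: [0.5, -1.1, -0.3]
grip_width: 0.0322
```

send_rows(moves=[[[35,15,0],[0,0,0],25],[[43,20,0],[0,0,0],25],[[43,20,0],[0,0,0],25]])

```text
clock: 19.32
eef_pos: [0.6268, 0.0348, 0.246]
tool_rot: [0.706, 0.708, 0.002, 0.003]
ft_force: [-0.5, -1.0, -0.8]
grip_width: 0.032
```

```bash
python3 - <<'E'
from h import *
o=readout.get_obs();print(o['ft_force'],o['grip_width'],o['eef_pos'])
snap('wrist','w10');z=o['eef_pos'][2]-.0845+.004
r=ring('w10',17,33,.036,z,smin=130,box=(100,120,400,384));ring('w10',17,33,.036,z,smin=130,fixz=0,box=(100,120,400,384))
move((.617,.0125,.22),0)
E
```

```text
[-0.52554241 -1.01839659 -0.77804369] 0.03204181647648964 [0.62675632 0.03480387 0.24602772]
w10 ring [0.628  0.0336] res 0.0008 n 31 bbox [295. 286. 495. 470.]
w10 ring [0.6279 0.0319 0.1619] res 0.0003 n 31 bbox [295. 286. 495. 470.]
shift [-20.3  -9.2  25.9] rot [0.006 0.002 0.001] rows 0.8
```

send_rows(moves=[[[-20,-10,10],[0,0,0],25],[[-20,-10,20],[0,0,0],25],[[-20,-10,20],[0,0,0],25],[[-20,-10,20],[0,0,0],25],[[-20,-10,35],[0,0,0],25],[[-20,-10,50],[0,0,0],25],[[-20,-10,55],[0,0,0],25],[[-20,-10,55],[0,0,0],25]])

```text
clock: 20.03
eef_pos: [0.6155, 0.0124, 0.1897]
tool_rot: [0.707, 0.707, 0.001, 0.002]
ft_force: [-0.9, 0.1, -0.5]
grip_width: 0.0323
```

```bash
python3 - <<'E'
from h import *
o=readout.get_obs();print(o['ft_force'],o['ft_torque'],o['grip_width'],o['eef_pos'])
E
```

```text
[-0.87321703  0.05465996 -0.49293588] [0.05478682 0.02170444 0.05156838] 0.03229861182544045 [0.61553379 0.01243102 0.18972119]
```

send_rows(moves=[[[1,0,12],[0,0,0],25],[[1,0,20],[0,0,0],25],[[1,0,25],[0,0,0],25],[[1,0,27],[0,0,0],25],[[1,0,27],[0,0,0],25]])

```text
clock: 20.45
eef_pos: [0.6157, 0.0134, 0.163]
tool_rot: [0.707, 0.707, 0.001, 0.002]
ft_force: [0.8, -0.5, -0.6]
grip_width: 0.0323
```

send_rows(moves=[[[0,0,0],[0,0,0],40],[[0,0,0],[0,0,0],55],[[0,0,0],[0,0,0],70],[[0,0,0],[0,0,0],70],[[0,0,-30],[0,0,0],70],[[0,0,-70],[0,0,0],70],[[0,0,-100],[0,0,0],85],[[-30,-5,-110],[0,0,0],85],[[-65,-10,-110],[0,0,0],85],[[-100,-15,-110],[0,0,0],85],[[-135,-20,-110],[0,0,0],85],[[-170,-25,-110],[0,0,0],85]])

```text
clock: 21.45
eef_pos: [0.5901, -0.1578, 0.2737]
tool_rot: [0.707, 0.708, 0.001, 0.002]
ft_force: [0.1, 0.0, -0.4]
grip_width: 0.0848
```

```bash
python3 - <<'E'
from h import *
o=readout.get_obs();print(o['eef_pos'])
snap('wrist','w11')
E
```

```text
[ 0.59012165 -0.15777875  0.2737415 ]
```

send_rows(moves=[[[-35,-10,0],[0,0,0],85],[[-70,-20,0],[0,0,0],85],[[-90,-20,0],[0,0,0],85],[[-90,-20,0],[0,0,0],85],[[-90,-20,0],[0,0,0],85]])

```text
clock: 21.92
eef_pos: [0.5681, -0.2556, 0.274]
tool_rot: [0.71, 0.704, -0.001, 0.004]
ft_force: [-0.2, 0.3, -0.4]
grip_width: 0.0848
```

```bash
python3 - <<'E'
from h import *
o=readout.get_obs();print(o['eef_pos'])
snap('wrist','w12')
b=(100,100,420,290)
ring('w12',104,122,.030,.004,smin=130,fixz=1,box=b);r=ring('w12',104,122,.03,.004,smin=130,fixz=0,box=b)
move((r[0],r[1],.15),0)
E
```

```text
[ 0.56807696 -0.25556801  0.27404827]
w12 ring [ 0.5721 -0.2861] res 0.0015 n 27 bbox [361. 261. 438. 333.]
w12 ring [ 0.5721 -0.2928 -0.0148] res 0.0002 n 27 bbox [361. 261. 438. 333.]
shift [-37.6   3.6 124.3] rot [ 0.004  0.007 -0.007] rows 3.1
```

send_rows(moves=[[[-31,4,40],[0.004,0.007,0],85],[[-31,4,80],[0.004,0.007,0],85],[[-31,4,120],[0.004,0.007,0],85],[[-31,4,124],[0.004,0.007,0],85],[[-31,4,124],[0.004,0.007,0],85]])

```text
clock: 22.38
eef_pos: [0.5705, -0.2836, 0.1462]
tool_rot: [0.709, 0.705, -0.001, -0.005]
ft_force: [-1.1, 0.5, 1.1]
grip_width: 0.0848
```

```bash
python3 - <<'E'
from h import *
move((.572,-.2863,.0815),0)
E
```

```text
shift [-3.   2.1 64.7] rot [-0.009 -0.005 -0.005] rows 1.6
```

send_rows(moves=[[[-2.5,1.5,32],[-0.009,-0.005,-0.005],75],[[-2.5,1.5,52],[-0.009,-0.005,-0.005],65],[[-2.5,1.5,63],[-0.009,-0.005,-0.005],60],[[-2.5,1.5,64],[-0.009,-0.005,-0.005],55],[[-2.5,1.5,64],[-0.009,-0.005,-0.005],45],[[-2.5,1.5,64],[-0.009,-0.005,-0.005],25],[[-2.5,1.5,64],[-0.009,-0.005,-0.005],25],[[-2.5,1.5,64],[-0.009,-0.005,-0.005],25],[[-2.5,1.5,64],[-0.009,-0.005,-0.005],25],[[-2.5,1.5,64],[-0.009,-0.005,-0.005],25],[[-2.5,1.5,64],[-0.009,-0.005,-0.005],25]])

```text
clock: 23.3
eef_pos: [0.5731, -0.2862, 0.0856]
tool_rot: [0.707, 0.707, 0.001, 0.002]
ft_force: [0.3, 1.2, 5.8]
grip_width: 0.0319
```

```bash
python3 - <<'E'
from h import *
o=readout.get_obs();print(o['ft_force'],o['grip_width'],o['eef_pos'])
move((.6165,.0135,.245),0)
E
```

```text
[0.25502308 1.15502278 5.8303429 ] 0.031908938141852534 [ 0.57312781 -0.28622569  0.08559458]
shift [ 299.4   44.3 -159.7] rot [0.005 0.002 0.001] rows 8.2
```

send_rows(moves=[[[0,0,-30],[0,0,0],25],[[0,0,-70],[0,0,0],25],[[25,4,-110],[0,0,0],25],[[60,9,-145],[0,0,0],25],[[95,14,-160],[0,0,0],25],[[130,19,-160],[0,0,0],25],[[165,24,-160],[0,0,0],25],[[200,29,-160],[0,0,0],25],[[235,34,-160],[0,0,0],25],[[270,40,-160],[0,0,0],25],[[299,44,-160],[0,0,0],25],[[299,44,-160],[0,0,0],25]])

```text
clock: 24.3
eef_pos: [0.617, 0.0188, 0.2468]
tool_rot: [0.704, 0.71, 0.003, 0.003]
ft_force: [-0.4, 0.7, -0.9]
grip_width: 0.0314
```

send_rows(moves=[[[0,0,0],[0,0,0],25]])

```text
clock: 24.38
eef_pos: [0.6172, 0.0201, 0.2478]
tool_rot: [0.704, 0.711, 0.004, 0.003]
ft_force: [-0.1, -0.6, -0.0]
grip_width: 0.0316
```

```bash
python3 - <<'E'
from h import *
o=readout.get_obs();print(o['ft_force'],o['grip_width'],o['eef_pos'])
snap('wrist','w13');z=o['eef_pos'][2]-.0856+.004;b=(150,180,350,384)
ring('w13',104,122,.03,z,smin=130,box=b);ring('w13',104,122,.03,z,smin=130,fixz=0,box=b)
move((.6165,.0135,.225),0)
E
```

```text
[-0.08638679 -0.64800946 -0.00113298] 0.03157352731453076 [0.61723825 0.02013595 0.24783572]
w13 ring [0.6175 0.0208] res 0.0041 n 17 bbox [288. 281. 491. 453.]
w13 ring [0.6174 0.0476 0.2034] res 0.0017 n 17 bbox [288. 281. 491. 453.]
shift [-6.9 -1.3 23.2] rot [ 0.011 -0.002  0.01 ] rows 0.6
```

View pics/w13.png

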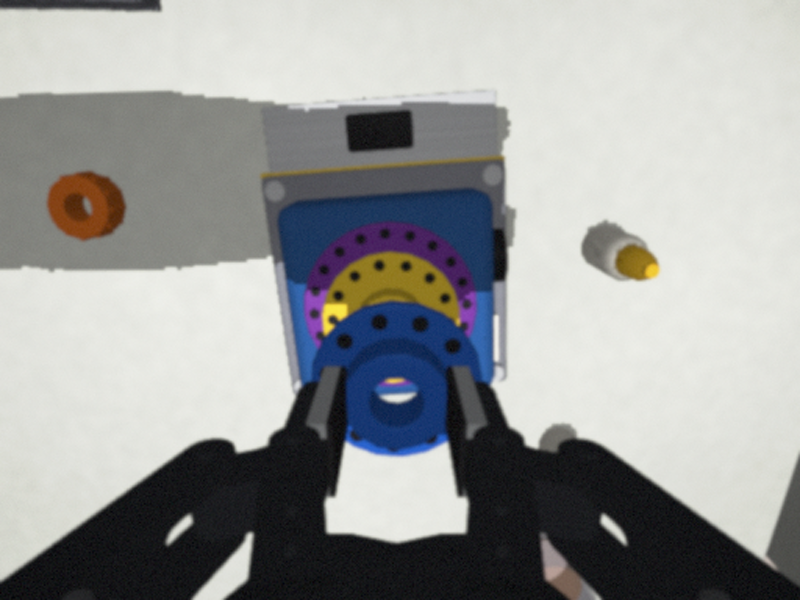

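send_rows(moves=[[[-4,-1,10],[0.011,0,0.01],25],[[-4,-1,20],[0.011,0,0.01],25],[[-4,-1,22],[0.011,0,0.01],25],[[-4,-1,22],[0.011,0,0.01],25],[[-4,-1,35],[0.011,0,0.01],25],[[-4,-1,50],[0.011,0,0.01],25],[[-4,-1,55],[0.011,0,0.01],25],[[-4,-1,55],[0.011,0,0.01],25]])

```text
clock: 25.1
eef_pos: [0.6163, 0.0151, 0.1915]
tool_rot: [0.708, 0.707, -0.001, -0.001]
ft_force: [0.2, -3.2, -1.5]
grip_width: 0.0316
```

```bash
python3 - <<'E'
from h import *
o=readout.get_obs();print(o['ft_force'],o['ft_torque'],o['grip_width'],o['eef_pos'])
E
```

```text
[ 0.18553778 -3.18865422 -1.5324912 ] [-0.58804238 -0.0383159   0.02116504] 0.03162205510225984 [0.61630941 0.01511847 0.19148532]
```

send_rows(moves=[[[-2,0,0],[0,0,0],25],[[-2.5,0,3],[0,0,0],25],[[-2.5,0,7],[0,0,0],25],[[-2.5,0,9.5],[0,0,0],25],[[-2.5,0,10],[0,0,0],25],[[-2.5,0,10],[0,0,0],25]])

```text
clock: 25.6
eef_pos: [0.6163, 0.0128, 0.1817]
tool_rot: [0.708, 0.707, -0.001, -0.001]
ft_force: [-0.2, -0.3, -0.0]
grip_width: 0.0316
```

```bash
python3 - <<'E'
from h import *
o=readout.get_obs();print(o['ft_force'],o['ft_torque'],o['grip_width'],o['eef_pos'])
E
```

```text
[-0.21375963 -0.28075444 -0.0140836 ] [-0.05005496 -0.04533798 -0.02708569] 0.03161455422645242 [0.61634937 0.01279296 0.18173205]
```

send_rows(moves=[[[0,0,0],[0,0,0],40],[[0,0,0],[0,0,0],55],[[0,0,0],[0,0,0],70],[[0,0,0],[0,0,0],70],[[0,0,-30],[0,0,0],70],[[0,0,-60],[0,0,0],70],[[0,0,-90],[0,0,0],85],[[7,-35,-90],[0,0,0],85],[[14,-75,-90],[0,0,0],85],[[20,-115,-90],[0,0,0],85],[[20,-155,-90],[0,0,0],85],[[20,-185,-90],[0,0,0],85]])

```text
clock: 26.6
eef_pos: [0.4284, 0.0332, 0.2721]
tool_rot: [0.707, 0.707, -0.001, -0.002]
ft_force: [0.3, -0.0, 1.6]
grip_width: 0.0849
```

send_rows(moves=[[[0,-10,0],[0,0,0],85],[[0,-10,0],[0,0,0],85],[[0,-10,0],[0,0,0],85]])

```text
clock: 26.85
eef_pos: [0.4184, 0.0333, 0.2728]
tool_rot: [0.707, 0.707, -0.001, -0.001]
ft_force: [0.5, 0.1, -0.1]
grip_width: 0.0854
```

```bash
python3 - <<'E'
from h import *
o=readout.get_obs();print(o['eef_pos'])
snap('wrist','w14')
E
```

```text
[0.41842714 0.03330465 0.27282446]
```

View pics/w14.png

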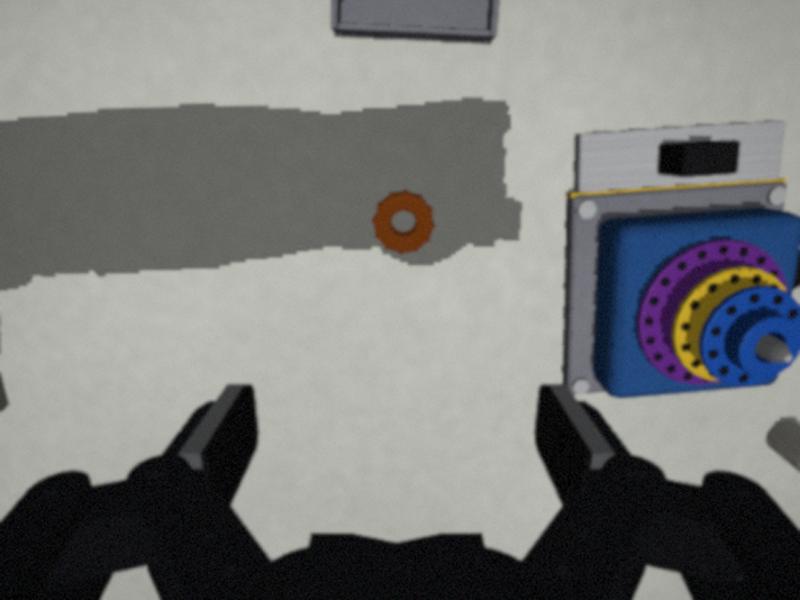

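```bash
python3 - <<'E'
from h import *
c,im=load('w14')
p=onz(c,[(403.5/1.5625,221/1.5625)],.021)[0];print(p)
ring('w14',3,16,.020,.020,smin=130)
move((p[0],p[1],.15),0)
E
```

```text
[0.4236663  0.06313645 0.021     ]
w14 ring [0.4229 0.0624] res 0.0003 n 20 bbox [373. 192. 431. 252.]
shift [ 29.8   4.6 122.8] rot [-0.002 -0.    -0.001] rows 3.0
```

send_rows(moves=[[[30,4,40],[0,0,0],85],[[30,4,80],[0,0,0],85],[[30,4,120],[0,0,0],85],[[30,4,123],[0,0,0],85],[[30,4,123],[0,0,0],85]])

```text
clock: 27.32
eef_pos: [0.4217, 0.0631, 0.1473]
tool_rot: [0.707, 0.707, -0.004, -0.003]
ft_force: [0.5, 0.1, 0.3]
grip_width: 0.0848
```

```bash
python3 - <<'E'
from h import *
move((.423,.063,.084),0)
E
```

```text
shift [-0.1  1.8 63.3] rot [-0.009  0.001 -0.001] rows 1.5
```

send_rows(moves=[[[0,1.5,32],[-0.009,0,0],75],[[0,1.5,52],[-0.009,0,0],65],[[0,1.5,62],[-0.009,0,0],60],[[0,1.5,63],[-0.009,0,0],55],[[0,1.5,63],[-0.009,0,0],45],[[0,1.5,63],[-0.009,0,0],28],[[0,1.5,63],[-0.009,0,0],28],[[0,1.5,63],[-0.009,0,0],28],[[0,1.5,63],[-0.009,0,0],28],[[0,1.5,63],[-0.009,0,0],28]])

```text
clock: 28.15
eef_pos: [0.4247, 0.0632, 0.0866]
tool_rot: [0.707, 0.707, 0.002, 0.002]
ft_force: [-0.2, -0.8, 6.4]
grip_width: 0.0365
```

```bash
python3 - <<'E'
from h import *
o=readout.get_obs();print(o['ft_force'],o['grip_width'],o['eef_pos'])
move((.6165,.0125,.245),0)
E
```

```text
[-0.24936771 -0.78332579  6.43263927] 0.03646090752288482 [0.42473229 0.06316685 0.08662865]
shift [ -50.6  192.6 -157.4] rot [ 0.005  0.    -0.001] rows 6.1
```

send_rows(moves=[[[0,0,-30],[0,0,0],28],[[0,0,-70],[0,0,0],28],[[0,0,-110],[0,0,0],28],[[-8,30,-145],[0,0,0],28],[[-17,65,-157],[0,0,0],28],[[-26,100,-157],[0,0,0],28],[[-35,130,-157],[0,0,0],28],[[-43,165,-157],[0,0,0],28],[[-50,185,-157],[0,0,0],28],[[-51,192,-157],[0,0,0],28],[[-51,192,-157],[0,0,0],28],[[-51,192,-157],[0,0,0],28]])

```text
clock: 29.15
eef_pos: [0.6153, 0.0122, 0.2449]
tool_rot: [0.707, 0.707, 0.001, 0.001]
ft_force: [-0.6, 0.2, 1.0]
grip_width: 0.0368
```

```bash
python3 - <<'E'
from h import *
o=readout.get_obs();print(o['ft_force'],o['grip_width'],o['eef_pos'])
snap('wrist','w15');z=o['eef_pos'][2]-.0866+.021;b=(150,180,350,384)
r=ring('w15',3,16,.020,z,smin=130,box=b)
move((.6165,.0133,.225),0)
E
```

```text
[-0.5776352   0.23735905  0.96041259] 0.03684308887715083 [0.61534154 0.01221754 0.24485928]
w15 ring [0.6159 0.014 ] res 0.0016 n 31 bbox [336. 325. 456. 456.]
shift [ 0.9  1.6 19.9] rot [ 0.004  0.    -0.   ] rows 0.5
```

send_rows(moves=[[[0.5,1.5,10],[0,0,0],28],[[0.5,1.5,22],[0,0,0],28],[[0.5,1.5,26],[0,0,0],28],[[0.5,1.5,31],[0,0,0],28],[[0.5,1.5,36],[0,0,0],28],[[0.5,1.5,39],[0,0,0],28],[[0.5,1.5,39],[0,0,0],28]])

```text
clock: 29.78
eef_pos: [0.6161, 0.013, 0.2053]
tool_rot: [0.707, 0.707, 0.001, 0.001]
ft_force: [-0.0, -0.0, -0.3]
grip_width: 0.0366
```

```bash
python3 - <<'E'
from h import *
o=readout.get_obs();print(o['ft_force'],o['ft_torque'],o['grip_width'],o['eef_pos'])
E
```

```text
[-0.02288745 -0.02514863 -0.30566453] [0.00655685 0.06869389 0.00599263] 0.0365901784267391 [0.61605928 0.01300693 0.20525995]
```

send_rows(moves=[[[0,0,2],[0,0,0],28],[[0,0,4],[0,0,0],28],[[0,0,5],[0,0,0],28],[[0,0,5],[0,0,0],28],[[0,0,5],[0,0,0],28]])

```text
clock: 30.2
eef_pos: [0.6162, 0.013, 0.2007]
tool_rot: [0.707, 0.707, 0.001, 0.001]
ft_force: [-1.1, -0.4, 1.7]
grip_width: 0.0365
```

send_rows(moves=[[[0,0,0],[0,0,0],40],[[0,0,0],[0,0,0],55],[[0,0,0],[0,0,0],70],[[0,0,0],[0,0,0],70],[[0,0,-30],[0,0,0],70],[[0,0,-60],[0,0,0],70],[[0,0,-80],[0,0,0],60],[[35,-3,-80],[0,0,0],40],[[70,-6,-80],[0,0,0],20],[[105,-9,-80],[0,0,0],0],[[140,-12,-80],[0,0,0],0],[[175,-18,-80],[0,0,0],0]])

```text
clock: 31.2
eef_pos: [0.598, 0.1894, 0.2806]
tool_rot: [0.707, 0.707, 0.001, 0.001]
ft_force: [0.8, 0.5, 0.2]
grip_width: 0.0006
```

send_rows(moves=[[[20,0,0],[0,0,0],0],[[20,0,0],[0,0,0],0],[[20,0,0],[0,0,0],0]])

```text
clock: 31.45
eef_pos: [0.5977, 0.2108, 0.2802]
tool_rot: [0.707, 0.708, 0.001, 0.001]
ft_force: [-0.6, -1.4, -0.0]
grip_width: -0.0001
```

```bash
python3 - <<'E'
from h import *
o=readout.get_obs();print(o['ft_force'],o['grip_width'],o['eef_pos'])
snap('scene','s16');c,im=snap('wrist','w16')
c,a=snap('scene','s16')
cv2.imwrite('pics/j16.png',np.hstack([cv2.resize(im,(400,300)),cv2.resize(a[120:270,230:430],(400,300),interpolation=cv2.INTER_CUBIC)]))
move((.594,.266,.14),0)
E
```

```text
[-0.60703919 -1.44616638 -0.02276894] -9.539238472834252e-05 [0.59770425 0.21076483 0.2802068 ]
shift [ 57.8  -4.8 140.5] rot [ 0.004  0.001 -0.002] rows 3.6
```

View pics/j16.png

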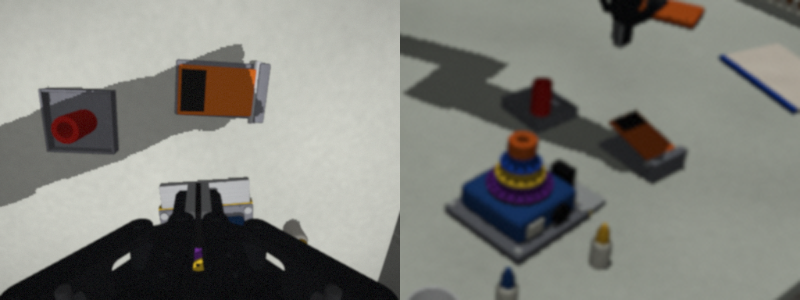

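send_rows(moves=[[[30,-3,30],[0,0,0],0],[[56,-4,70],[0,0,0],0],[[56,-4,110],[0,0,0],0],[[56,-4,135],[0,0,0],0],[[56,-4,140],[0,0,0],0],[[56,-4,140],[0,0,0],0]])

```text
clock: 32.1
eef_pos: [0.5936, 0.2622, 0.1378]
tool_rot: [0.709, 0.706, -0.002, 0.0]
ft_force: [-0.8, 0.9, 0.2]
grip_width: 0.0001
```

```bash
python3 - <<'E'
from h import *
c,im=load('w16');print(onz(c,[(194*1.28,90*1.28)],.05)[0])
o=readout.get_obs();print(o['ft_force'],o['eef_pos'])
move((.594,.266,.106),0)
E
```

```text
[0.59463502 0.26711307 0.05      ]
[-0.79722417  0.88278263  0.24681753] [0.59360972 0.26219862 0.13783856]
shift [ 3.9  0.4 31.8] rot [-0.002  0.003 -0.004] rows 0.8
```

send_rows(moves=[[[4,0,10],[0,0,0],0],[[4,0,18],[0,0,0],0],[[4,0,24],[0,0,0],0],[[4,0,29],[0,0,0],0],[[4,0,32],[0,0,0],0],[[4,0,33],[0,0,0],0],[[4,0,33],[0,0,0],0]])

```text
clock: 32.68
eef_pos: [0.5937, 0.2666, 0.1068]
tool_rot: [0.708, 0.706, -0.001, 0.0]
ft_force: [-3.1, -0.3, 6.6]
grip_width: 0.0002
```

send_rows(moves=[[[0,0,1],[0,0,0],0],[[0,0,2],[0,0,0],0],[[0,0,3],[0,0,0],0],[[0,0,3],[0,0,0],0]])

```text
clock: 33.02
eef_pos: [0.5938, 0.2666, 0.1066]
tool_rot: [0.708, 0.706, -0.0, 0.001]
ft_force: [-5.2, -0.9, 10.9]
grip_width: 0.0
```

send_rows(moves=[[[0,0,3],[0,0,0],0],[[0,0,5],[0,0,0],0],[[0,0,5],[0,0,0],0],[[0,0,5],[0,0,0],0],[[0,0,5],[0,0,0],0],[[0,0,5],[0,0,0],0],[[0,0,5],[0,0,0],0],[[0,0,5],[0,0,0],0],[[0,0,5],[0,0,0],0],[[0,0,5],[0,0,0],0],[[0,0,5],[0,0,0],0],[[0,0,5],[0,0,0],0]])

```text
clock: 34.02
eef_pos: [0.5937, 0.2666, 0.1062]
tool_rot: [0.708, 0.706, 0.001, 0.001]
ft_force: [-9.4, -2.5, 19.4]
grip_width: 0.0001
```

send_rows(moves=[[[0,0,4],[0,0,0],0],[[0,0,4],[0,0,0],0],[[0,0,4],[0,0,0],0],[[0,0,4],[0,0,0],0],[[0,0,4],[0,0,0],0],[[0,0,4],[0,0,0],0]])

```text
clock: 34.52
eef_pos: [0.5935, 0.2665, 0.1063]
tool_rot: [0.708, 0.706, 0.002, 0.001]
ft_force: [-7.9, -2.8, 18.0]
grip_width: -0.0
```

send_rows(moves=[[[0,0,-4],[0,0,0],0],[[0,0,-10],[0,0,0],0],[[0,0,-16],[0,0,0],0],[[0,0,-25],[0,0,0],0],[[0,0,-50],[0,0,0],0],[[0,0,-90],[0,0,0],0],[[0,0,-130],[0,0,0],0],[[0,-40,-170],[0,0,0],0],[[0,-80,-170],[0,0,0],0],[[-30,-100,-170],[0,0,0],0],[[-60,-100,-170],[0,0,0],0],[[-60,-100,-170],[0,0,0],0]])

```text
clock: 35.52
eef_pos: [0.4901, 0.2032, 0.2765]
tool_rot: [0.709, 0.705, 0.001, 0.002]
ft_force: [-0.4, 0.3, -0.7]
grip_width: 0.0001
```

```bash
python3 - <<'E'
from h import *
o=readout.get_obs();print(o['ft_force'],o['grip_width'],o['eef_pos'])
c,im=snap('wrist','w17');c,a=snap('scene','s17')
cv2.imwrite('pics/j17.png',np.hstack([cv2.resize(im,(400,300)),cv2.resize(a[120:270,230:430],(400,300),interpolation=cv2.INTER_CUBIC)]))
E
```

```text
[-0.40184145  0.32283522 -0.70983287] 0.00012398716103062082 [0.4900922  0.20320902 0.27654126]
```

View pics/j17.png

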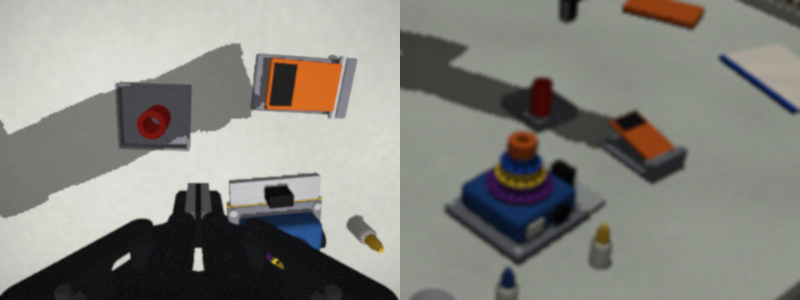

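```bash
python3 -c "
from workcell import order; print(order.job_done())"
```

```text
the job is handed in; nothing more can be done
None
```

The job is done and handed in at about 36 s of robot time. The hand-in gives no verdict, so these are my own checks.

- **Sleeve:** it stands inside the grey tray.
- **Stop bar:** it lies flush on the striped edge. I felt about 8 N of contact when setting it. In a picture taken just after I had set it, its outer edge was 38–39 mm from the base edge (the bar is 40 mm wide). It was about 0.01 rad from parallel and about 3 mm off centre.
- **Carriers:** only purple, yellow and blue were there; the two teal ones are look-alikes and I left them alone. All three are on the spindle in that order from the bottom, and they look level and fully down.
- **Lock collar:** it is on top. Its release height matched the fully-down value to within 0.1 mm.
- **Paddle:** I held it on its stop for about 1.8 s at up to about 19 N. In the last pictures it is up again.
- **Knocks and bystanders:** the blue carrier had shifted about 5 cm from my first measurement, so I re-measured it before gripping it. I did not touch the dropper bottles or the beaker.

Two readings disagreed:
- **Mixer angle:** it read 0.06 to 0.10 rad in different pictures.
- **Blue carrier in the grip:** its fitted position was poor, so I corrected by feel when the spindle pushed sideways with about 3 N.

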